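Put the film tube into the dry-storage jar

ROBOT

A 6-joint arm with a two-finger parallel gripper is mounted at the origin on the work surface. World frame = base frame: x ahead of the robot, y to its left, z up, the work surface at z = 0. Lengths are in m, angles in rad, forces in N, time in s.
With the tool pointing down it reaches from about 0.4 to 0.925 m from the base axis. Payload 3.4 kg.
Tool frame: the origin (TCP) lies between the finger pads; the fingertips stand 22 mm ahead of it and the grasp point (between the pads) lies 3 mm ahead of it; z points along the fingers, y is the line along which they close (so a half turn about z gives the same grasp; the last joint's range is limited). The gripper opens to 85 mm and grips with 20 to 120 N. Pads are 22 mm wide; open, the fingers measure 114 mm over their backs; the gripper's body (76 mm by 85 mm) begins 54 mm behind the grasp point. The pads swing forward as they close: fully open they stand 13 mm farther back than shut.
Start: joints at [1.206, 0.307, 1.506, -0, 1.328, -0.073], TCP at [0.165, 0.551, 0.253] pointing down, gripper open.
Joint ranges: [-3.12, 3.12], [-1.05, 2.28], [0.14, 2.33], [-1.42, 4.57], [0.1, 2.73], [-2.68, 2.68]. Speed limits (rad/s): [2.57, 2.57, 3.14, 3.14, 3.14, 3.14].

INTERFACE

Orientations are given as a 3x3 rotation matrix whose columns are the frame's x, y, z axes.
In Python, from station import read_state, grab_frame, calibration, close_job, find_in gives the robot as it stands.
- The arm moves only by the tool apply_moves, never from a script. Its argument "moves" is a list of rows, each a list of 7 numbers: the closure, from -1 (fully open) to 1 (shut), then the shift along the tool's x, y, z in m, then the turn, a rotation vector about the tool's x, y, z in rad. In form: [[fingers, x, y, z, ax, ay, az], ...]. A call has exactly 5 rows; each row shifts and turns the commanded pose from where the row before left it, along the tool's axes as they then stand; what a row does not reach is not made up. A row lasts 1/10 s, in which the tool goes at most 50 mm and 8.59 degrees, less where a joint would pass 70% of its speed; a pose out of reach is approached as far as the arm can. A call is refused whole if a number of a shift passes 0.05 or a number of a turn 0.15, either way. A call with a gripper value outside its range is refused whole. The fingers move at their own pace and stop on an object; the grip force is fixed at half the most. Time passes only in rows, so rows that do not move let the fingers close, or fill a call up. It gives the time, the measured TCP pose, the force, the opening and the grip force at its end, in the units of the state.
- read_state(): the state, without advancing time (a new reading comes with each control period).
- grab_frame(name): name is "scene" or "top"; returns (picture, depth): 384x512x3 uint8, red, green, blue; 384x512 float32, m along the optical axis (not along the pixel's ray), 0 where there is no reading.
- calibration(name): a dict with "fx", "fy", "cx", "cy" (pixels), "rvec" (rotation vector, rad) and "tvec" (3), from world to camera coordinates, as OpenCV has them. Camera axes: x right, y down, z forward; pixel columns grow to the right and rows downward; lengths in m; the calibration is good to about 2 mm. A picture is of the moment at which its call begins. calibration takes no time and is no camera call.
- close_job(): hands the job in; it is judged then, once.
Trained networks look in the newest picture that a camera, given by its name, has taken for a name from the list of things; names that differ only in an ending like _2 or _b are one class to them, and where a whole thing is asked for, a point or a joint stands for the part that bears it (a point fixed in the world has none). Each returns a list of dicts, best first, with "conf" (0 to 1); they miss things now and then, are a little off and sometimes report something else, mostly with a low value. They report only what shows in the picture. A call takes as long as a camera call. They do not tell look-alikes from the thing itself.
- find_in(camera, target): "extent" ([left, top, right, bottom] in pixels, round what is visible of it).
The state is a dict: "t": time; "qpos": joint angles; "joint_velocities": joint speeds; "effort": joint torques, N m; "tcp_pos": TCP position; "tcp_rot": TCP orientation; "force": force on the tool from outside, world axes, zero at the start; "wrist_torque": the same for the moment, N m; "grip_width": opening from 0.0 (shut) to 1.0 (fully open); "grip_force": force on a finger pad.
Only numpy, scipy, OpenCV 4.12 (cv2) and the standard library are available. Lean on these libraries where they do the work, as an engineer would, in place of code of your own. Each camera call takes 0.05 s, during which the arm holds its last target. There are 200 camera calls.

TASK

Rock the tight stopper of the clear storage jar loose by tilting it along the jar's long side, first a good 5 degrees or more to the robot's left, then as far to its right, easing it up as you go, and stand it upright in the shallow grey tray. Then drop the slim metal film tube into the jar, and put the stopper back, pressed down upright until its flange sits on the jar's rim. Do not lift the jar off its plinth, and leave the other things on the desk where they are.

Things in the scene. Friction and masses are not known exactly. Their poses are not given: they have to be found in the camera images.
- jar_mouth (a point): Centre of the mouth of the clear rectangular jar, level with the top of its flat aluminium rim, 143 mm above the desk. z is up, y (towards the robot's left) along the long side (124 mm), x across it (104 mm). The mouth is 56 mm (x) by 92 mm (y), narrowed to 75 mm in y by two sprung rubber lips, one at each y end, 6 mm below the rim. Inside it is 94 x 114 mm and 125 mm deep below the rim.
- jar (a joint): How far the jar is lifted off its plinth, m; 0 is standing. It weighs about 1 kg and lifts freely if pulled up with more than about 10 N. The lips hold the stopper with about 15 N, so a straight pull brings the jar along; tilting the stopper about the jar's x axis slips its two ends up past their lips one at a time, about 7 N each.
- stopper_grip (a point): Centre of the stopper's handle, an upright square wooden block 36 x 36 mm and 55 mm high on the middle of the flange; z points up out of it. It lies 37.5 mm above the flange's underside and 67.5 mm above the plug's flat foot, on which the stopper can stand. Stopper about 150 g, 95 mm high in all. Fingers must stay above the flange, whose top is 27.5 mm below this point.
- stopper_seat (a point): Centre of the underside of the stopper's wooden flange (64 mm in x, 104 mm in y, 10 mm thick). Below it is a tapered cork plug 30 mm deep, 82 mm long (y) at the flange, 73 mm at its foot, 46 mm wide (x). It coincides with jar_mouth, axes parallel, when the stopper is home, as at the start. Free of the lips some 16 mm higher. Pressing it home takes 20 to 30 N.
- tray: Shallow grey plastic tray fixed to the desk, 150 mm (x) by 170 mm (y), rim 18 mm high, walls 4 mm, floor 4 mm thick; origin at the centre of its underside, on the desk.
- tube_center (a point): Centre (half-way up) of the slim plain aluminium film tube, a cylinder 30 mm in diameter and 80 mm long with a thin dark line below its cap, standing upright on the desk, about 60 g; z along its axis.
- tin: Bystander: squat aluminium tin, 62 mm in diameter, 44 mm high; origin at the centre of its underside.
- glue: Bystander: white glue bottle, 44 mm in diameter, 95 mm high; origin at the centre of its underside.
- stapler: Bystander: black stapler, 40 x 140 x 60 mm, lying along its y; origin under its middle.
- mug: Bystander: white mug, 80 mm in diameter, 92 mm high; origin at the centre of its underside.
- stamp: Bystander: hand stamp with a wooden grip, 45 x 70 x 82 mm; origin at the centre of its underside.
- mouse: Bystander: black computer mouse, 105 x 60 x 34 mm; origin at the centre of its underside.
- plinth: Low wooden plinth, 130 mm (x) by 150 mm (y), edge 20 mm high, fixed to the desk; the jar stands in it and cannot slide or turn. Origin at the centre of its underside, on the desk; axes as jar_mouth.
Not all that is in view belongs to the job. What is shaped like the part that bears tube_center but orange or red is not meant.

How it is judged:
On the way, in this order (a step that is already met when the one before it is completed fails the run):
1. the stopper, still in the jar's mouth, is tilted at least 4 degrees to the left (its y end down) (angle between stopper_seat's own y axis and vertical above 1.641 rad and z of stopper_seat in the frame of jar_mouth below 0.03 m and horizontal distance between stopper_seat and jar_mouth below 0.02 m), for 0.05 s.
2. then, still in the mouth, at least 4 degrees to the right (its y end up) (angle between stopper_seat's own y axis and vertical below 1.501 rad and z of stopper_seat in the frame of jar_mouth below 0.03 m and horizontal distance between stopper_seat and jar_mouth below 0.02 m), for 0.05 s.
3. the stopper stands upright and released in the grey tray (angle between stopper_grip's own z axis and vertical below 0.1 rad and x of stopper_grip in the frame of tray between -0.07 and 0.07 m and y of stopper_grip in the frame of tray between -0.08 and 0.08 m and z of stopper_grip in the frame of tray below 0.08 m and contact force between stopper and the fingers below 0.1 N and linear speed of stopper below 0.02 m/s), for 0.2 s.
4. the film tube lies or stands inside the jar, released (z of tube_center in the frame of jar_mouth below -0.05 m and x of tube_center in the frame of jar_mouth between -0.05 and 0.05 m and y of tube_center in the frame of jar_mouth between -0.06 and 0.06 m and contact force between tube and the fingers below 0.1 N), for 0.2 s.
At the end, for the whole second after the job is handed in: The film tube is inside the jar; the stopper is back in the mouth at rest, its flange within 4 mm of the rim, centred within 8 mm and upright within 3.4 degrees; the jar stands on its plinth (within 3 mm) (z of tube_center in the frame of jar_mouth below -0.05 m and x of tube_center in the frame of jar_mouth between -0.05 and 0.05 m and y of tube_center in the frame of jar_mouth between -0.06 and 0.06 m and z of stopper_seat in the frame of jar_mouth below 0.004 m and horizontal distance between stopper_seat and jar_mouth below 0.008 m and angle between stopper_grip's own z axis and vertical below 0.06 rad and value of joint jar below 0.003 m and linear speed of stopper below 0.02 m/s); the robot touches nothing.
It fails at once if the jar is lifted more than 6 mm off its plinth (value of joint jar above 0.006 m).
It fails at once if a bystander (tin, glue bottle, stapler, mug, stamp or mouse) is moved more than 30 mm (distance of any of tin, glue, stapler, mug, stamp, mouse from where it was at the start of the episode above 0.03 m).
It also fails if it takes over 67 s, if anything falls off the work surface, if the arm or the gripper's body presses on something with over 40 N, if the wrist force passes 120 N, or if a joint passes its speed limit or range.

## Working session

There is one attempt and no reset: what is moved stays moved. The work goes in short steps, Python scripts to look and compute and a tool call to move; the robot and the scene stay as the last step left them, time stands still between calls to the robot, and variables do not carry over. Pictures are saved under pics/ and viewed, at most 10 in all, crops included, and the job is handed in when it is done.

Besides the shell and the picture viewer there is one more tool, called after "Request:" in YAML: its name, and indented under it one key for each argument. apply_moves: Moves the arm, as the interface text tells. Its arguments: {"type":"object","properties":{"moves":{"type":"array"}},"required":["moves"]}

```bash
ls; mkdir -p pics; cat > h.py <<'E'
import numpy as np, cv2
from station import *
def cam(n):
    c=calibration(n); R=cv2.Rodrigues(np.array(c['rvec'],float))[0]; return c,R,np.array(c['tvec'],float).ravel()
def cloud(n,d):
    c,R,t=cam(n); v,u=np.mgrid[:d.shape[0],:d.shape[1]]
    P=np.stack([(u-c['cx'])/c['fx']*d,(v-c['cy'])/c['fy']*d,d],-1)
    W=(P-t)@R; W[d<=0]=np.nan; return W
def proj(n,p):
    c,R,t=cam(n); q=R@np.array(p)+t; return c['fx']*q[0]/q[2]+c['cx'],c['fy']*q[1]/q[2]+c['cy']
def save(n,img): cv2.imwrite('pics/'+n+'.png',img[...,::-1])
E
cat > a.py <<'E'
from h import *
s=read_state(); print(s['t'],s['tcp_pos'],np.round(s['tcp_rot'],3).tolist(),s['grip_width'])
ims=[]
for n in ('scene','top'):
    im,d=grab_frame(n); np.savez('f_'+n,im=im,d=d); ims.append(im); W=cloud(n,d)
    print(n,'campos',-cam(n)[1].T@cam(n)[2])
    for t in ('jar','stopper_grip','tray','tube_center','plinth','tin','glue','stapler','mug','stamp','mouse'):
        for r in find_in(n,t)[:3]:
            e=[int(round(x)) for x in r['extent']]; u,v=(e[0]+e[2])//2,(e[1]+e[3])//2
            print(t,round(r['conf'],2),e,np.round(W[min(v,383),min(u,511)],3))
save('scene',cv2.resize(ims[0],(800,600))); save('top',cv2.resize(ims[1],(800,600)))
E
python3 a.py
```

```text
pics
0.0 [0.16521793 0.55007026 0.25237883] [[-0.958, 0.288, -0.001], [0.288, 0.958, -0.002], [0.0, -0.002, -1.0]] 0.9969512664914225
scene campos [ 0.88844828 -0.6614826   0.70613353]
jar 0.58 [178, 246, 253, 325] [ 0.604 -0.318  0.145]
jar 0.51 [189, 230, 239, 275] [ 0.575 -0.277  0.184]
stopper_grip 0.89 [192, 230, 240, 275] [ 0.58  -0.276  0.186]
tube_center 0.81 [306, 208, 320, 230] [0.665 0.057 0.06 ]
tube_center 0.79 [267, 233, 277, 264] [ 0.613 -0.086  0.045]
tube_center 0.71 [296, 224, 310, 249] [ 0.672 -0.028  0.068]
plinth 0.66 [177, 247, 260, 336] [ 0.611 -0.319  0.131]
glue 0.64 [188, 235, 238, 280] [ 0.573 -0.278  0.169]
glue 0.53 [266, 211, 285, 238] [ 0.587 -0.022  0.066]
stapler 0.69 [327, 227, 352, 269] [ 0.763 -0.001  0.048]
stapler 0.55 [285, 167, 336, 205] [0.573 0.267 0.007]
mug 0.98 [138, 323, 187, 384] [ 0.546 -0.434  0.019]
mug 0.48 [186, 232, 238, 279] [ 0.568 -0.275  0.17 ]
mug 0.21 [314, 143, 329, 162] [0.529 0.473 0.023]
stamp 0.76 [316, 142, 327, 163] [0.529 0.473 0.023]
stamp 0.46 [191, 230, 240, 276] [ 0.578 -0.277  0.182]
mouse 0.73 [236, 137, 261, 15
[... 233 characters left out ...]
_center 0.62 [275, 159, 287, 171] [ 0.599 -0.081  0.08 ]
tube_center 0.62 [228, 142, 240, 158] [0.649 0.068 0.081]
plinth 0.95 [311, 155, 367, 202] [ 0.543 -0.246  0.166]
plinth 0.49 [145, 151, 207, 211] [0.562 0.265 0.006]
plinth 0.41 [251, 162, 264, 184] [ 0.572 -0.005  0.093]
tin 0.74 [247, 198, 265, 215] [ 0.473 -0.     0.044]
tin 0.27 [128, 255, 153, 291] [0.264 0.37  0.036]
glue 0.53 [255, 165, 266, 182] [ 0.575 -0.014  0.074]
stapler 0.98 [225, 115, 268, 134] [0.744 0.03  0.041]
mug 0.66 [378, 161, 418, 191] [ 0.572 -0.469  0.005]
mug 0.65 [323, 162, 362, 188] [ 0.546 -0.248  0.203]
stamp 0.64 [108, 177, 133, 199] [0.539 0.448 0.018]
mouse 0.86 [126, 255, 153, 290] [0.267 0.374 0.031]
```

View pics/scene.png

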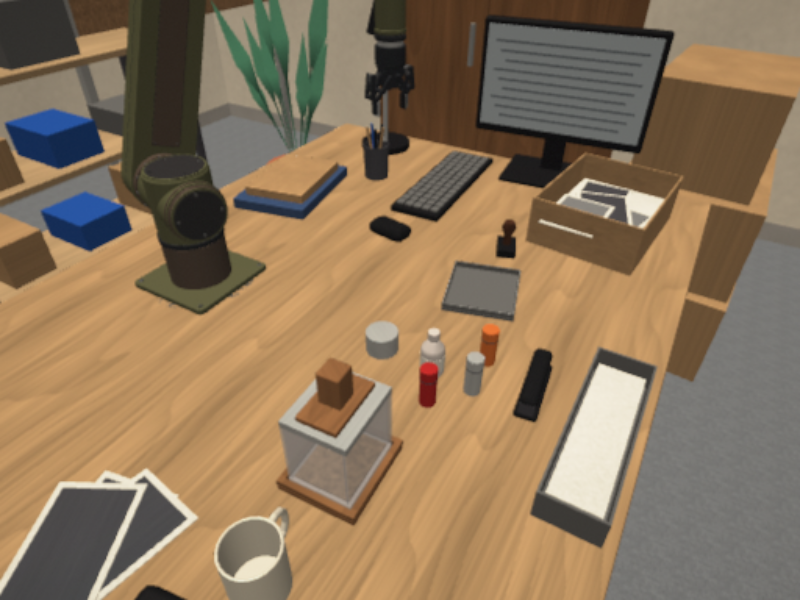

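View pics/top.png

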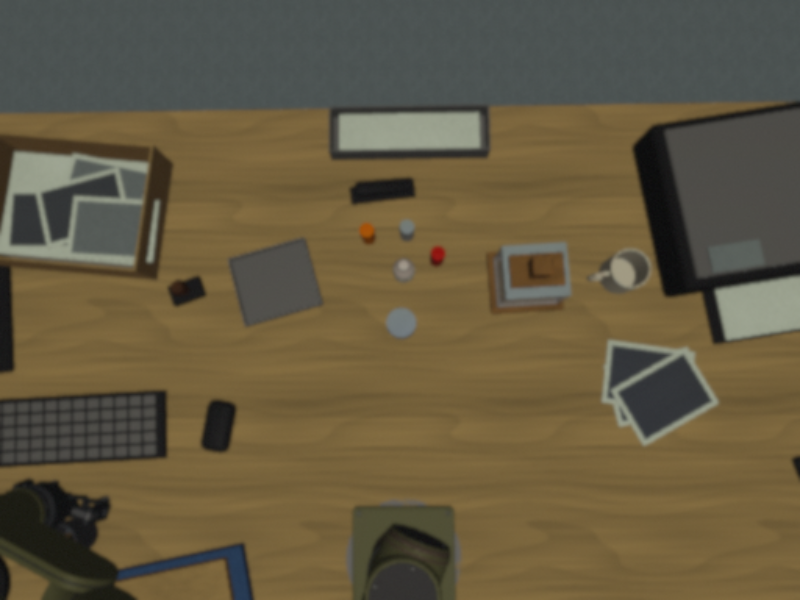

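```bash
cat > b.py <<'E'
from h import *
f=np.load('f_scene.npz'); im=f['im']
c=cv2.resize(im[195:285,180:340],(800,450),interpolation=cv2.INTER_CUBIC); save('crop',c)
for n in ('top','scene'):
    f=np.load(f'f_{n}.npz'); W=cloud(n,f['d'])
    X,Y,Z=W[...,0],W[...,1],W[...,2]
    def rep(nm,m):
        P=W[m]; 
        if len(P)<4: print(n,nm,len(P));return
        r=cv2.minAreaRect(P[:,:2].astype(np.float32)*1000)
        print(n,nm,len(P),'med',np.round(np.median(P,0),4),'rect',np.round(r[0]),np.round(r[1]),round(r[2],1))
    box=lambda x0,x1,y0,y1:(X>x0)&(X<x1)&(Y>y0)&(Y<y1)
    J=box(.4,.7,-.4,-.12)
    rep('handle',J&(Z>.19)); rep('flange',J&(Z>.145)&(Z<.165)); rep('plinth',J&(Z>.012)&(Z<.03))
    rep('tray',box(.42,.7,.14,.38)&(Z>.013)&(Z<.03))
    for nm,b in (('tube@-.085',box(.55,.67,-.12,-.06)),('tube@-.03',box(.62,.72,-.05,.0)),('tube@.06',box(.6,.72,.03,.1)),('glue',box(.53,.62,-.05,.03))): rep(nm,b&(Z>.06)); rep(nm+'top',b&(Z>.074))
E
python3 b.py
```

```text
top handle 174 med [ 0.5589 -0.2589  0.2077] rect [ 560. -261.] [35. 36.] 3.0
top flange 727 med [ 0.5537 -0.2483  0.1518] rect [ 560. -260.] [103. 124.] 3.6
top plinth 352 med [ 0.5082 -0.2067  0.0202] rect [ 508. -257.] [257. 108.] 50.6
top tray 250 med [0.5587 0.2675 0.0182] rect [564. 266.] [152. 170.] 15.7
top tube@-.085 81 med [ 0.6079 -0.0772  0.0796] rect [608. -76.] [29. 29.] 88.0
top tube@-.085top 76 med [ 0.6085 -0.0773  0.0797] rect [608. -76.] [29. 29.] 88.0
top tube@-.03 78 med [ 0.6619 -0.0149  0.08  ] rect [663. -15.] [26. 29.] 88.8
top tube@-.03top 69 med [ 0.6637 -0.0149  0.0804] rect [664. -15.] [25. 29.] 89.4
top tube@.06 82 med [0.6555 0.0678 0.0794] rect [657.  67.] [29. 29.] 35.0
top tube@.06top 70 med [0.6579 0.0678 0.0803] rect [657.  68.] [30. 26.] 0.8
top glue 121 med [ 0.578  -0.0077  0.071 ] rect [580.  -8.] [38. 38.] 89.8
top gluetop 48 med [ 0.5804 -0.0078  0.0943] rect [581.  -7.] [21. 21.] 13.7
scene handle 360 med [ 0.5673 -0.266   0.208 ] rect [ 563. -261.] [36. 37.] 3.8
scene flange 989 med [ 0.5775 -0.2809  0.1538] rect [ 563. -260.] [103. 123.] 3.1
scene plinth 958 med [ 0.6114 -0.3191  0.0208] rect [ 592. -288.] [207. 113.] 52.9
scene tray 273 med [0.5673 0.2396 0.0184] rect [565. 268.] [150. 175.] 15.7
scene tube@-.085 145 med [ 0.6134 -0.0827  0.0803] rect [611. -77.] [30. 30.] 57.4
scene tube@-.085top 101 med [ 0.6123 -0.0795  0.0812] rect [611. -76.] [28. 30.] 64.2
scene tube@-.03 134 med [ 0.6686 -0.0202  0.0799] rect [667. -14.] [29. 28.] 5.4
scene tube@-.03top 92 med [ 0.667  -0.0168  0.0813] rect [665. -14.] [29. 27.] 30.0
scene tube@.06 125 med [0.6616 0.0605 0.0796] rect [660.  68.] [30. 29.] 39.5
scene tube@.06top 82 med [0.6606 0.0648 0.0813] rect [660.  68.] [30. 29.] 39.0
scene glue 178 med [ 0.5874 -0.0134  0.0734] rect [586. -11.] [41. 28.] 27.6
scene gluetop 84 med [ 0.5862 -0.0105  0.0895] rect [585.  -8.] [22. 18.] 26.3
```

View pics/crop.png

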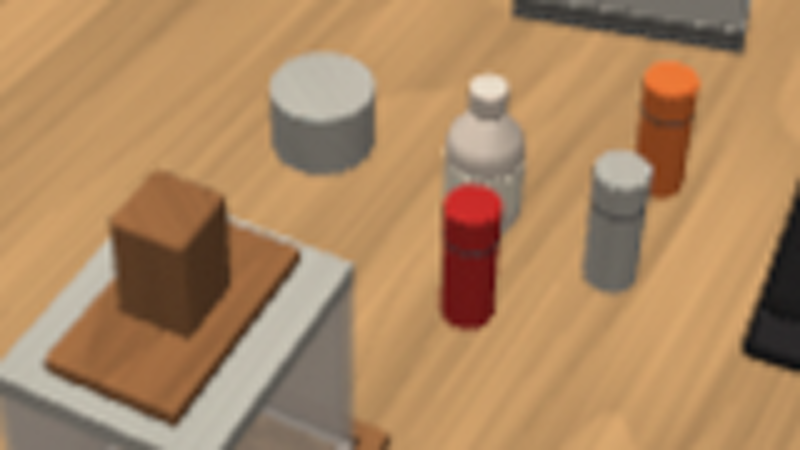

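The tubes in view are red at (428,385), orange at (490,345) and bare aluminium at (473,373) in the scene picture. I choose the aluminium one, at about (0.665, -0.0145); the crop shows its dark line below the cap. The stopper handle is at (0.5615, -0.261), jar yaw is about 3.4°, and the tray centre is (0.5645, 0.267).

```bash
cat >> h.py <<'E'
from scipy.spatial.transform import Rotation as Ro, Slerp
YAW=np.radians(3.4)
def Rdown(yaw=YAW,tilt=0.):   # tool y along jar y; tilt about jar x, + = y end up
    return (Ro.from_euler('z',yaw)*Ro.from_euler('x',tilt)*Ro.from_matrix(np.diag([-1.,1,-1])))
def plan(wps,step=.045,rstep=.14):
    """wps: (closure, pos, Rotation, nmin rows); prints rows in groups of 5"""
    s=read_state(); p=np.array(s['tcp_pos']); R=Ro.from_matrix(s['tcp_rot']); rows=[]
    for c,q,Q,n in wps:
        q=np.array(q,float); d=(R.inv()*Q).magnitude()
        n=max(n,int(np.ceil(np.linalg.norm(q-p)/step)),int(np.ceil(d/rstep)),1)
        p0,sl=p.copy(),Slerp([0,1],Ro.concatenate([R,Q]))
        for k in range(1,n+1):
            t=np.round(R.inv().apply(p0+(q-p0)*k/n-p),4); r=np.round((R.inv()*sl(k/n)).as_rotvec(),3)
            rows.append([c,*t.tolist(),*r.tolist()]); p=p+R.apply(t); R=R*Ro.from_rotvec(r)
    while len(rows)%5: rows.append([rows[-1][0]]+[0]*6)
    for i in range(0,len(rows),5): print(str([[round(v+0,4) if v else 0 for v in r] for r in rows[i:i+5]]).replace(' ',''))
    print('end',np.round(p,4))
def st():
    s=read_state(); print(round(s['t'],2),np.round(s['tcp_pos'],4),'F',np.round(s['force'],1),'M',np.round(s['wrist_torque'],2),s['grip_width'],s['grip_force'])
E
python3 - <<'E'
from h import *
R=Rdown()
plan([(-1,[.42,.28,.27],R,1),(-1,[.5615,-.2608,.27],R,1),(-1,[.5615,-.2608,.24],R,1)])
E
```

```text
[[-1,-0.0357,-0.0207,-0.0019,0,0,-0.039],[-1,-0.0349,-0.022,-0.0018,0,0,-0.039],[-1,-0.0341,-0.0234,-0.0019,0,0,-0.039],[-1,-0.033,-0.0247,-0.0018,0,0,-0.039],[-1,-0.0321,-0.026,-0.0019,0,0,-0.039]]
[[-1,-0.0311,-0.0272,-0.0018,0,0,-0.039],[-1,-0.03,-0.0284,-0.0019,0,0,-0.039],[-1,-0.0288,-0.0295,-0.0018,0,0,-0.039],[-1,-0.0277,-0.0307,-0.0019,0,0,-0.039],[-1,-0.0084,-0.0422,0,0,0,0]]
[[-1,-0.0084,-0.0421,0,0,0,0],[-1,-0.0084,-0.0422,0,0,0,0],[-1,-0.0084,-0.0422,0,0,0,0],[-1,-0.0084,-0.0421,0,0,0,0],[-1,-0.0084,-0.0422,0,0,0,0]]
[[-1,-0.0084,-0.0422,0,0,0,0],[-1,-0.0084,-0.0421,0,0,0,0],[-1,-0.0084,-0.0422,0,0,0,0],[-1,-0.0084,-0.0422,0,0,0,0],[-1,-0.0084,-0.0421,0,0,0,0]]
[[-1,-0.0084,-0.0422,0,0,0,0],[-1,-0.0084,-0.0422,0,0,0,0],[-1,0,0,0.03,0,0,0],[-1,0,0,0,0,0,0],[-1,0,0,0,0,0,0]]
end [ 0.5615 -0.2608  0.24  ]
```

Request:
apply_moves:
  moves:
    - [-1, -0.0357, -0.0207, -0.002, 0, 0, -0.039]
    - [-1, -0.035, -0.022, -0.002, 0, 0, -0.039]
    - [-1, -0.034, -0.0235, -0.002, 0, 0, -0.039]
    - [-1, -0.033, -0.0247, -0.002, 0, 0, -0.039]
    - [-1, -0.032, -0.026, -0.002, 0, 0, -0.039]

```text
t: 1.7
tcp_pos: [0.3076, 0.399, 0.2635]
tcp_rot: [[-0.996, 0.095, 0.0], [0.095, 0.996, 0.0], [-0.0, 0.0, -1.0]]
force: [0.0, -0.4, 0.3]
grip_width: 1.003
grip_force: 0.0
```

Request:
apply_moves:
  moves:
    - [-1, -0.031, -0.027, -0.002, 0, 0, -0.039]
    - [-1, -0.03, -0.0285, -0.002, 0, 0, -0.039]
    - [-1, -0.029, -0.0295, -0.002, 0, 0, -0.039]
    - [-1, -0.0277, -0.0307, -0.002, 0, 0, -0.039]
    - [-1, -0.0084, -0.0422, 0, 0, 0, 0]

```text
t: 2.2
tcp_pos: [0.4342, 0.238, 0.2719]
tcp_rot: [[-0.998, -0.06, 0.004], [-0.06, 0.998, 0.001], [-0.004, 0.001, -1.0]]
force: [0.2, -0.4, 1.3]
grip_width: 1.0
grip_force: 0.0
```

Request:
apply_moves:
  moves:
    - [-1, -0.0084, -0.042, 0, 0, 0, 0]
    - [-1, -0.0084, -0.042, 0, 0, 0, 0]
    - [-1, -0.0084, -0.042, 0, 0, 0, 0]
    - [-1, -0.0084, -0.042, 0, 0, 0, 0]
    - [-1, -0.0084, -0.042, 0, 0, 0, 0]

```text
t: 2.7
tcp_pos: [0.4855, 0.0295, 0.2716]
tcp_rot: [[-0.998, -0.059, 0.001], [-0.059, 0.998, 0.0], [-0.001, 0.0, -1.0]]
force: [0.9, -0.5, 0.3]
grip_width: 0.998
grip_force: 0.0
```

Request:
apply_moves:
  moves:
    - [-1, -0.0084, -0.042, 0, 0, 0, 0]
    - [-1, -0.0084, -0.042, 0, 0, 0, 0]
    - [-1, -0.0084, -0.042, 0, 0, 0, 0]
    - [-1, -0.0084, -0.042, 0, 0, 0, 0]
    - [-1, -0.0084, -0.042, 0, 0, 0, 0]

```text
t: 3.2
tcp_pos: [0.5398, -0.1778, 0.2714]
tcp_rot: [[-0.998, -0.059, 0.0], [-0.059, 0.998, 0.0], [-0.0, 0.0, -1.0]]
force: [0.5, 1.5, 0.1]
grip_width: 0.997
grip_force: 0.0
```

Request:
apply_moves:
  moves:
    - [-1, -0.0084, -0.042, 0, 0, 0, 0]
    - [-1, -0.0084, -0.042, 0, 0, 0, 0]
    - [-1, 0, 0, 0.02, 0, 0, 0]
    - [-1, 0, 0, 0, 0, 0, 0]
    - [-1, 0, 0, 0, 0, 0, 0]

```text
t: 3.7
tcp_pos: [0.5606, -0.2583, 0.2507]
tcp_rot: [[-0.998, -0.059, -0.002], [-0.059, 0.998, 0.001], [0.002, 0.002, -1.0]]
force: [0.1, 0.4, 1.1]
grip_width: 0.998
grip_force: 0.0
```

```bash
python3 - <<'E'
from h import *
st()
# check: gripper seen in scene with handle
im,d=grab_frame('scene'); np.savez('f_scene2',im=im,d=d)
save('near',cv2.resize(im[150:350,130:330],(600,600),interpolation=cv2.INTER_CUBIC))
p=read_state()['tcp_pos']
print(read_state()['qpos'], Ro.from_matrix(read_state()['tcp_rot']).inv().__mul__(Rdown()).as_rotvec())
plan([(-1,[.5615,-.2608,.2],Rdown(),3),(-1,[.5615,-.2608,.186],Rdown(),2),(1,[.5615,-.2608,.186],Rdown(),5)])
E
```

```text
3.7 [ 0.5606 -0.2583  0.2507] F [0.1 0.4 1.1] M [ 0.01  0.03 -0.01] 0.9978106597350999 0.0
[-4.99608972e-01  3.67552861e-01  1.41628151e+00  2.44185589e-04
  1.35853825e+00 -2.13024648e+00] [ 0.00061611 -0.00053453  0.00044845]
[[-1,-0.0001,-0.0009,0.0172,0,0,0],[-1,-0.0001,-0.001,0.0171,0,0,0],[-1,-0.0001,-0.0009,0.0172,0.001,-0.001,0],[-1,0,0,0.007,0,0,0],[-1,0,0,0.007,0,0,0]]
[[1,0,0,0,0,0,0],[1,0,0,0,0,0,0],[1,0,0,0,0,0,0],[1,0,0,0,0,0,0],[1,0,0,0,0,0,0]]
end [ 0.5615 -0.2608  0.186 ]
```

View pics/near.png

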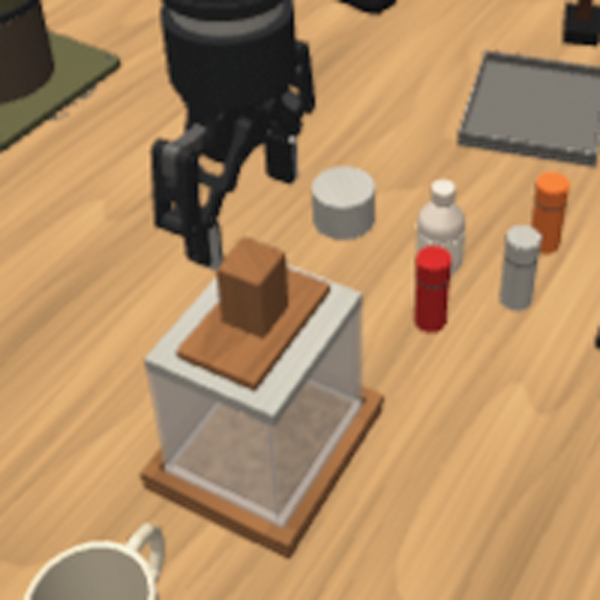

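The open fingers are at (205,230) and (280,150), one on each y side of the handle at (252,285), so I descend and grip.

Request:
apply_moves:
  moves:
    - [-1, 0, -0.001, 0.017, 0, 0, 0]
    - [-1, 0, -0.001, 0.017, 0, 0, 0]
    - [-1, 0, 0, 0.017, 0, 0, 0]
    - [-1, 0, 0, 0.007, 0, 0, 0]
    - [-1, 0, 0, 0.007, 0, 0, 0]

```text
t: 4.25
tcp_pos: [0.5618, -0.2601, 0.1869]
tcp_rot: [[-0.998, -0.06, 0.001], [-0.06, 0.998, -0.0], [-0.001, -0.001, -1.0]]
force: [0.6, -0.2, -0.4]
grip_width: 1.002
grip_force: 0.0
```

Request:
apply_moves:
  moves:
    - [-1, 0, 0, 0, 0, 0, 0]
    - [1, 0, 0, 0, 0, 0, 0]
    - [1, 0, 0, 0, 0, 0, 0]
    - [1, 0, 0, 0, 0, 0, 0]
    - [1, 0, 0, 0, 0, 0, 0]

```text
t: 4.75
tcp_pos: [0.5617, -0.26, 0.1872]
tcp_rot: [[-0.998, -0.058, 0.001], [-0.058, 0.998, 0.002], [-0.001, 0.001, -1.0]]
force: [-0.8, 2.7, 2.3]
grip_width: 0.412
grip_force: 60.9
```

Request:
apply_moves:
  moves:
    - [1, 0, 0, 0, 0, 0, 0]
    - [1, 0, 0, 0, 0, 0, 0]
    - [1, 0, 0, 0, 0, 0, 0]
    - [1, 0, 0, 0, 0, 0, 0]
    - [1, 0, 0, 0, 0, 0, 0]

```text
t: 5.25
tcp_pos: [0.5617, -0.26, 0.1872]
tcp_rot: [[-0.998, -0.059, 0.001], [-0.059, 0.998, 0.001], [-0.001, 0.001, -1.0]]
force: [-1.2, 3.8, 6.0]
grip_width: 0.42
grip_force: 61.3
```

```bash
cat >> h.py <<'E'
M=None
def seatpose(tilt,y,z,off,J):
    """TCP pos for seat at (0,y,z) in jar frame J, stopper tilted; off = TCP in seat frame"""
    Z=Ro.from_euler('z',YAW); return np.array(J)+Z.apply(np.array([0,y,z])+Ro.from_euler('x',tilt).apply(off))
E
python3 - <<'E'
from h import *
st(); p=np.array(read_state()['tcp_pos'])
J=np.array([p[0],p[1],.143]); off=np.array([0,0,p[2]-.143]); np.savez('J',J=J,off=off)
L=.050; w=[]
for t in np.radians(np.arange(-1,-9,-1)):   # left: pivot at y=+L on the rim
    w.append((1,seatpose(t,L-L*np.cos(t),L*np.sin(-t)+.001,off,J),Rdown(tilt=t),1))
plan(w)
E
```

```text
5.25 [ 0.5617 -0.26    0.1872] F [-1.2  3.8  6. ] M [ 0.79  0.09 -0.25] 0.41958016516117963 61.28032028675079
[[1,0,0.0008,-0.0019,0.019,0.001,-0.001],[1,0,0.0008,-0.0008,0.017,0,0],[1,0,0.0007,-0.0009,0.017,0,0],[1,0,0.0008,-0.0009,0.018,0,0],[1,0,0.0008,-0.0008,0.017,0,0]]
[[1,0,0.0008,-0.0009,0.018,0,0],[1,0,0.0007,-0.0009,0.017,0,0],[1,0,0.0008,-0.0008,0.018,0,0],[1,0,0,0,0,0,0],[1,0,0,0,0,0,0]]
end [ 0.5613 -0.2534  0.1947]
```

Request:
apply_moves:
  moves:
    - [1, 0, 0.0008, -0.0019, 0.018, 0, 0]
    - [1, 0, 0.0008, -0.0009, 0.0175, 0, 0]
    - [1, 0, 0.0008, -0.0009, 0.0175, 0, 0]
    - [1, 0, 0.0008, -0.0009, 0.0175, 0, 0]
    - [1, 0, 0.0008, -0.0009, 0.0175, 0, 0]

```text
t: 5.75
tcp_pos: [0.5614, -0.256, 0.1913]
tcp_rot: [[-0.998, -0.059, 0.005], [-0.059, 0.994, -0.088], [-0.0, -0.088, -0.996]]
force: [2.6, 4.5, -3.7]
grip_width: 0.415
grip_force: 60.7
```

```bash
cat > tilt.py <<'E'
from h import *
st(); J=np.load('J.npz')['J']
s=read_state(); T=(Ro.from_euler('z',-YAW)*Ro.from_matrix(s['tcp_rot'])*Ro.from_matrix(np.diag([-1.,1,-1]))).as_rotvec(degrees=True); print('tool tilt',np.round(T,2))
im,d=grab_frame('scene'); W=cloud('scene',d); Q=Ro.from_euler('z',-YAW).apply((W-J).reshape(-1,3)).reshape(W.shape); col=im.astype(int)
near=(abs(Q[...,0])<.1)&(abs(Q[...,1])<.1)
rim=near&(col.max(-1)-col.min(-1)<25)&(abs(Q[...,2])<.02)&(((abs(Q[...,0])>.035)&(abs(Q[...,0])<.05))&(abs(Q[...,1])<.055))
fl=near&(col[...,0]-col[...,2]>35)&(abs(Q[...,0])<.03)&(abs(Q[...,1])<.05)&(Q[...,2]<.03)&(Q[...,2]>-.005)&(Q[...,0]>.02)
print('rim z',rim.sum(),np.round(np.median(Q[rim][:,2]),4))
P=Q[fl]; P=P[P[:,2]>0]; 
if len(P)>10:
    k=np.polyfit(P[:,1],P[:,2],1); r=P[:,2]-np.polyval(k,P[:,1]); P=P[abs(r)<.004]; k=np.polyfit(P[:,1],P[:,2],1)
    print('flange n',len(P),'tilt deg',np.degrees(np.arctan(k[0])),'top z centre',k[1])
E
python3 tilt.py
```

```text
5.75 [ 0.5614 -0.256   0.1913] F [ 2.6  4.5 -3.7] M [ 1.52 -0.55 -0.19] 0.4153629978582386 60.73543846607208
tool tilt [-5.07 -0.01 -0.  ]
rim z 387 0.001
flange n 163 tilt deg -4.8748595371553165 top z centre 0.01543615954089637
```

Request:
apply_moves:
  moves:
    - [1, 0, 0.0008, -0.0009, 0.0175, 0, 0]
    - [1, 0, 0.0008, -0.0009, 0.0175, 0, 0]
    - [1, 0, 0.0004, -0.0004, 0.009, 0, 0]
    - [1, 0, 0, 0, 0, 0, 0]
    - [1, 0, 0, 0, 0, 0, 0]

```text
t: 6.3
tcp_pos: [0.5611, -0.2537, 0.1934]
tcp_rot: [[-0.998, -0.059, 0.008], [-0.06, 0.99, -0.131], [0.0, -0.131, -0.991]]
force: [3.0, 5.8, -4.4]
grip_width: 0.413
grip_force: 60.9
```

```bash
python3 tilt.py; python3 - <<'E'
from h import *
f=np.load('J.npz'); J,off=f['J'],f['off']
a=np.radians(7.5); L=.048; z0=2*.05*np.sin(a)+.001; w=[]
for t in np.radians(np.arange(-6.5,7.6,1)):   # right: pivot at y=-L, height z0
    w.append((1,seatpose(t,(-L+L*np.cos(t))*.5,z0+L*np.sin(t)-.002*(t+a)/(2*a),off,J),Rdown(tilt=t),1))
plan(w)
E
```

```text
6.3 [ 0.5611 -0.2537  0.1934] F [ 3.   5.8 -4.4] M [ 1.58 -0.55 -0.08] 0.4132712301514997 60.90471804141998
tool tilt [-7.52  0.    0.02]
rim z 381 0.0011
flange n 158 tilt deg -6.678029994668428 top z centre 0.017916830122080306
[[1,-0.0002,-0.0017,-0.0017,-0.018,0,0],[1,0,-0.0008,-0.0007,-0.017,0,0],[1,0,-0.0008,-0.0007,-0.018,0,0],[1,0,-0.0008,-0.0007,-0.017,0,0],[1,0,-0.0008,-0.0007,-0.017,0,0]]
[[1,0,-0.0008,-0.0007,-0.018,0,0],[1,0,-0.0007,-0.0007,-0.017,0,0],[1,0,-0.0008,-0.0007,-0.018,0,0],[1,0,-0.0008,-0.0007,-0.017,0,0],[1,0,-0.0008,-0.0007,-0.018,0,0]]
[[1,0,-0.0007,-0.0007,-0.017,0,0],[1,0,-0.0008,-0.0007,-0.018,0,0],[1,0,-0.0007,-0.0007,-0.017,0,0],[1,0,-0.0008,-0.0007,-0.018,0,0],[1,0,-0.0007,-0.0007,-0.017,0,0]]
end [ 0.562  -0.2659  0.2051]
```

Request:
apply_moves:
  moves:
    - [1, 0, -0.001, -0.001, -0.0175, 0, 0]
    - [1, 0, -0.0008, -0.0009, -0.0175, 0, 0]
    - [1, 0, -0.0008, -0.0008, -0.0175, 0, 0]
    - [1, 0, -0.0008, -0.0007, -0.0175, 0, 0]
    - [1, 0, -0.0008, -0.0007, -0.0175, 0, 0]

```text
t: 6.85
tcp_pos: [0.5611, -0.2578, 0.1974]
tcp_rot: [[-0.998, -0.06, 0.002], [-0.06, 0.997, -0.043], [0.001, -0.043, -0.999]]
force: [3.2, 4.6, -5.1]
grip_width: 0.414
grip_force: 60.5
```

Request:
apply_moves:
  moves:
    - [1, 0, -0.0008, -0.0007, -0.0175, 0, 0]
    - [1, 0, -0.0008, -0.0007, -0.0175, 0, 0]
    - [1, 0, -0.0008, -0.0007, -0.0175, 0, 0]
    - [1, 0, -0.0008, -0.0007, -0.0175, 0, 0]
    - [1, 0, -0.0008, -0.0007, -0.0175, 0, 0]

```text
t: 7.35
tcp_pos: [0.561, -0.2625, 0.2017]
tcp_rot: [[-0.998, -0.059, -0.004], [-0.06, 0.997, 0.043], [0.001, 0.043, -0.999]]
force: [1.4, 2.7, -3.6]
grip_width: 0.416
grip_force: 60.9
```

```bash
python3 tilt.py
```

```text
7.35 [ 0.561  -0.2625  0.2017] F [ 1.4  2.7 -3.6] M [ 0.58 -0.26 -0.03] 0.41604546274291865 60.8569872379303
tool tilt [2.49 0.07 0.01]
rim z 346 0.0012
flange n 186 tilt deg 2.5650552054586244 top z centre 0.025553657360380132
```

Request:
apply_moves:
  moves:
    - [1, 0, -0.0008, -0.0005, -0.018, 0, 0]
    - [1, 0, -0.0008, -0.0005, -0.018, 0, 0]
    - [1, 0, -0.0008, -0.0005, -0.018, 0, 0]
    - [1, 0, -0.0008, -0.0005, -0.018, 0, 0]
    - [1, 0, -0.0008, -0.0005, -0.018, 0, 0]

```text
t: 7.9
tcp_pos: [0.5617, -0.2676, 0.2042]
tcp_rot: [[-0.998, -0.058, -0.008], [-0.059, 0.99, 0.132], [-0.0, 0.132, -0.991]]
force: [-1.6, -1.1, -2.5]
grip_width: 0.414
grip_force: 61.2
```

Request:
apply_moves:
  moves:
    - [1, 0, 0, 0, 0, 0, 0]
    - [1, 0, 0, 0, 0, 0, 0]
    - [1, 0, 0, -0.001, 0, 0, 0]
    - [1, 0, 0, -0.001, 0, 0, 0]
    - [1, 0, 0, 0, 0, 0, 0]

```text
t: 8.4
tcp_pos: [0.5621, -0.2672, 0.2059]
tcp_rot: [[-0.998, -0.059, -0.007], [-0.059, 0.99, 0.131], [-0.001, 0.131, -0.991]]
force: [-0.7, -4.4, -2.8]
grip_width: 0.414
grip_force: 61.2
```

```bash
python3 tilt.py;  python3 - <<'E'
from h import *
p=np.array(read_state()['tcp_pos'])
f=np.load('J.npz'); J,off=f['J'],f['off']; h=J+off
plan([(1,h+[0,0,.035],Rdown(),8),(1,h+[0,0,.075],Rdown(),2)])
E
```

```text
8.4 [ 0.5621 -0.2672  0.2059] F [-0.7 -4.4 -2.8] M [-1.05  0.06 -0.  ] 0.41351841345160706 61.22287631034851
tool tilt [ 7.52 -0.03  0.01]
rim z 338 0.0011
flange n 57 tilt deg 5.12247554825993 top z centre 0.028570743644568557
[[1,0,0.0012,-0.0019,0.016,0,0],[1,0,0.0011,-0.0019,0.017,0,0],[1,0,0.0011,-0.0019,0.016,0,0],[1,0,0.0011,-0.002,0.017,0,0],[1,0,0.001,-0.002,0.016,0,0]]
[[1,0,0.001,-0.002,0.017,0,0],[1,0,0.001,-0.002,0.016,0.001,0],[1,0,0.0009,-0.002,0.016,0,0],[1,0,0,-0.02,0,0,0],[1,0,0,-0.02,0,0,0]]
end [ 0.5617 -0.26    0.2622]
```

```bash
sed -i 's/(Q\[...,2\]<.03)/(Q[...,2]<.045)/' tilt.py; python3 tilt.py
```

```text
8.45 [ 0.5621 -0.2672  0.2059] F [ 0.  -4.4 -2.8] M [-1.1   0.07 -0.07] 0.41421902366348934 61.23895883560181
tool tilt [ 7.53 -0.03  0.  ]
rim z 337 0.0011
flange n 181 tilt deg 7.328424069241891 top z centre 0.030247122030667564
```

Request:
apply_moves:
  moves:
    - [1, 0, 0.0012, -0.0019, 0.0165, 0, 0]
    - [1, 0, 0.0011, -0.0019, 0.0165, 0, 0]
    - [1, 0, 0.0011, -0.0019, 0.0165, 0, 0]
    - [1, 0, 0.0011, -0.002, 0.0165, 0, 0]
    - [1, 0, 0.001, -0.002, 0.0165, 0, 0]

```text
t: 9.0
tcp_pos: [0.5613, -0.2609, 0.2163]
tcp_rot: [[-0.998, -0.06, -0.003], [-0.06, 0.997, 0.05], [0.0, 0.051, -0.999]]
force: [-0.4, -0.3, -0.9]
grip_width: 0.414
grip_force: 61.4
```

Request:
apply_moves:
  moves:
    - [1, 0, 0.001, -0.002, 0.0165, 0, 0]
    - [1, 0, 0.001, -0.002, 0.0165, 0, 0]
    - [1, 0, 0.0009, -0.002, 0.016, 0, 0]
    - [1, 0, 0, -0.005, 0, 0, 0]
    - [1, 0, 0, -0.005, 0, 0, 0]

```text
t: 9.5
tcp_pos: [0.5614, -0.2592, 0.2325]
tcp_rot: [[-0.998, -0.06, -0.0], [-0.06, 0.998, 0.002], [0.0, 0.002, -1.0]]
force: [-0.1, 0.0, -1.8]
grip_width: 0.412
grip_force: 61.4
```

```bash
python3 tilt.py;  python3 - <<'E'
from h import *
R=Rdown(); T=[.5645,.267]
plan([(1,[.5617,-.26,.29],R,2),(1,[.56,-.1,.27],R,1),(1,[.56,.1,.22],R,1),(1,T+[.15],R,1),(1,T+[.09],R,3),(1,T+[.0795],R,2)])
E
```

```text
9.5 [ 0.5614 -0.2592  0.2325] F [-0.1  0.  -1.8] M [ 0.   -0.01  0.01] 0.41183959526782427 61.3685667514801
tool tilt [0.09 0.01 0.01]
rim z 373 0.0011
flange n 48 tilt deg 3.8041355120837372 top z centre 0.022162764101977452
[[1,0.0001,-0.0001,-0.0282,0,0.001,0],[1,0.0001,-0.0001,-0.0282,0.001,0.001,0],[1,-0.002,0.0399,0.005,0,0,0],[1,-0.0019,0.04,0.005,0,0,0],[1,-0.002,0.0399,0.0049,0,0,0]]
[[1,-0.0019,0.04,0.005,0,0,0],[1,-0.0024,0.0399,0.01,0,0,0],[1,-0.0024,0.04,0.01,0,0,0],[1,-0.0023,0.0399,0.01,0,0,0],[1,-0.0024,0.0399,0.0099,0,0,0]]
[[1,-0.0024,0.0399,0.01,0,0,0],[1,-0.0029,0.0333,0.014,0,0,0],[1,-0.0029,0.0333,0.014,0,0,0],[1,-0.0029,0.0333,0.014,0,0,0],[1,-0.0028,0.0333,0.014,0,0,0]]
[[1,-0.0029,0.0333,0.0139,0,0,0],[1,0,0,0.02,0,0,0],[1,0,0,0.02,0,0,0],[1,-0.0001,0,0.02,0,0,0],[1,0,0,0.0053,0,0,0]]
[[1,0,0,0.0052,0,0,0],[1,0,0,0,0,0,0],[1,0,0,0,0,0,0],[1,0,0,0,0,0,0],[1,0,0,0,0,0,0]]
end [0.5645 0.267  0.0795]
```

Request:
apply_moves:
  moves:
    - [1, 0, 0, -0.028, 0, 0, 0]
    - [1, 0, 0, -0.028, 0, 0.001, 0]
    - [1, -0.002, 0.04, 0.005, 0, 0, 0]
    - [1, -0.002, 0.04, 0.005, 0, 0, 0]
    - [1, -0.002, 0.04, 0.005, 0, 0, 0]

```text
t: 10.05
tcp_pos: [0.5604, -0.1389, 0.2738]
tcp_rot: [[-0.998, -0.057, 0.0], [-0.057, 0.998, 0.001], [-0.0, 0.001, -1.0]]
force: [-0.0, 0.2, -1.1]
grip_width: 0.415
grip_force: 61.4
```

Request:
apply_moves:
  moves:
    - [1, -0.002, 0.04, 0.005, 0, 0, 0]
    - [1, -0.0024, 0.04, 0.01, 0, 0, 0]
    - [1, -0.0024, 0.04, 0.01, 0, 0, 0]
    - [1, -0.0024, 0.04, 0.01, 0, 0, 0]
    - [1, -0.0024, 0.04, 0.01, 0, 0, 0]

```text
t: 10.55
tcp_pos: [0.5602, 0.0623, 0.2287]
tcp_rot: [[-0.998, -0.059, -0.0], [-0.059, 0.998, 0.001], [-0.0, 0.001, -1.0]]
force: [0.5, 0.4, -2.0]
grip_width: 0.415
grip_force: 61.4
```

Request:
apply_moves:
  moves:
    - [1, -0.0024, 0.04, 0.01, 0, 0, 0]
    - [1, -0.003, 0.033, 0.014, 0, 0, 0]
    - [1, -0.003, 0.033, 0.014, 0, 0, 0]
    - [1, -0.003, 0.033, 0.014, 0, 0, 0]
    - [1, -0.003, 0.033, 0.014, 0, 0, 0]

```text
t: 11.05
tcp_pos: [0.5645, 0.2349, 0.1626]
tcp_rot: [[-0.998, -0.059, -0.0], [-0.059, 0.998, 0.002], [0.0, 0.002, -1.0]]
force: [1.4, 0.1, -1.0]
grip_width: 0.414
grip_force: 61.4
```

Request:
apply_moves:
  moves:
    - [1, -0.003, 0.033, 0.014, 0, 0, 0]
    - [1, 0, 0, 0.02, 0, 0, 0]
    - [1, 0, 0, 0.02, 0, 0, 0]
    - [1, 0, 0, 0.015, 0, 0, 0]
    - [1, 0, 0, 0, 0, 0, 0]

```text
t: 11.55
tcp_pos: [0.5637, 0.2663, 0.0916]
tcp_rot: [[-0.998, -0.059, -0.006], [-0.059, 0.998, -0.0], [0.006, 0.0, -1.0]]
force: [-0.9, 0.5, -1.3]
grip_width: 0.415
grip_force: 61.4
```

```bash
python3 - <<'E'
from h import *
st(); R=Rdown(); T=[.5645,.267]
plan([(1,T+[.083],R,2),(1,T+[.0785],R,4)])
E
```

```text
11.55 [0.5637 0.2663 0.0916] F [-0.9  0.5 -1.3] M [-0.02  0.02  0.02] 0.4150513821639481 61.35009527206421
[[1,-0.0005,0.0003,0.0043,0,-0.003,0],[1,-0.0004,0.0003,0.0043,0,-0.003,0],[1,0,0,0.0011,0,0,0],[1,0,0,0.0011,0,0,0],[1,0,0,0.0012,0,0,0]]
[[1,0,0,0.0011,0,0,0],[1,0,0,0,0,0,0],[1,0,0,0,0,0,0],[1,0,0,0,0,0,0],[1,0,0,0,0,0,0]]
end [0.5645 0.267  0.0785]
```

Request:
apply_moves:
  moves:
    - [1, 0, 0, 0.004, 0, 0, 0]
    - [1, 0, 0, 0.004, 0, 0, 0]
    - [1, 0, 0, 0.002, 0, 0, 0]
    - [1, 0, 0, 0, 0, 0, 0]
    - [1, 0, 0, 0, 0, 0, 0]

```text
t: 12.05
tcp_pos: [0.5653, 0.267, 0.0844]
tcp_rot: [[-0.998, -0.059, -0.0], [-0.059, 0.998, 0.002], [0.0, 0.002, -1.0]]
force: [0.8, -0.5, -1.6]
grip_width: 0.418
grip_force: 61.4
```

Request:
apply_moves:
  moves:
    - [1, 0, 0, 0.002, 0, 0, 0]
    - [1, 0, 0, 0.002, 0, 0, 0]
    - [1, 0, 0, 0.001, 0, 0, 0]
    - [1, 0, 0, 0.0005, 0, 0, 0]
    - [1, 0, 0, 0, 0, 0, 0]

```text
t: 12.55
tcp_pos: [0.5649, 0.2669, 0.0784]
tcp_rot: [[-0.998, -0.059, -0.001], [-0.059, 0.998, 0.001], [0.001, 0.001, -1.0]]
force: [-1.1, -0.7, -0.4]
grip_width: 0.418
grip_force: 61.8
```

Request:
apply_moves:
  moves:
    - [1, 0, 0, 0.0005, 0, 0, 0]
    - [0, 0, 0, 0, 0, 0, 0]
    - [-0.3, 0, 0, 0, 0, 0, 0]
    - [-1, 0, 0, 0, 0, 0, 0]
    - [-1, 0, 0, 0, 0, 0, 0]

```text
t: 13.05
tcp_pos: [0.5651, 0.267, 0.0779]
tcp_rot: [[-0.998, -0.059, -0.001], [-0.059, 0.998, 0.002], [0.001, 0.002, -1.0]]
force: [-0.3, -1.0, 0.1]
grip_width: 0.959
grip_force: 0.0
```

Request:
apply_moves:
  moves:
    - [-1, 0, 0, -0.005, 0, 0, 0]
    - [-1, 0, 0, -0.02, 0, 0, 0]
    - [-1, 0, 0, -0.04, 0, 0, 0]
    - [-1, 0, 0, -0.04, 0, 0, 0]
    - [-1, 0, 0, 0, 0, 0, 0]

```text
t: 13.55
tcp_pos: [0.5691, 0.2684, 0.1897]
tcp_rot: [[-0.998, -0.059, 0.011], [-0.059, 0.998, 0.006], [-0.011, 0.005, -1.0]]
force: [0.0, 0.5, 0.2]
grip_width: 0.998
grip_force: 0.0
```

```bash
python3 - <<'E'
from h import *
st(); R=Rdown(); 
im,d=grab_frame('scene'); W=cloud('scene',d)
m=(abs(W[...,0]-.565)<.08)&(abs(W[...,1]-.267)<.09)&(W[...,2]>.09)&(W[...,2]<.105); P=W[m]; r=cv2.minAreaRect(P[:,:2].astype(np.float32)*1000); print('handle top',np.median(P,0),r)
save('tray',cv2.resize(im[120:320,200:380],(540,600),interpolation=cv2.INTER_CUBIC))
t=[.6647,-.0145]
plan([(-.2,[.6,.15,.2],R,1),(-.2,t+[.15],R,1),(-.2,t+[.11],R,1)])
E
```

```text
13.55 [0.5691 0.2684 0.1897] F [0.  0.5 0.2] M [ 0.03 -0.07 -0.04] 0.9980529032365443 0.0
handle top [0.56653224 0.25830794 0.10053936] ((564.7637329101562, 265.1116638183594), (34.53883743286133, 35.1090087890625), 3.123380184173584)
[[-0.2,-0.0085,-0.0398,-0.0044,0.001,0.002,0],[-0.2,-0.0085,-0.0398,-0.0045,0.002,0.003,0],[-0.2,-0.0085,-0.0398,-0.0043,0.001,0.002,0],[-0.2,-0.011,-0.0336,0.01,0,0,0],[-0.2,-0.011,-0.0336,0.01,0,0,0]]
[[-0.2,-0.0109,-0.0336,0.01,0,0,0],[-0.2,-0.011,-0.0336,0.0099,0,0,0],[-0.2,-0.011,-0.0337,0.01,0,0,0],[-0.2,0,0,0.04,0,0,0],[-0.2,0,0,0,0,0,0]]
end [ 0.6647 -0.0145  0.11  ]
```

View pics/tray.png

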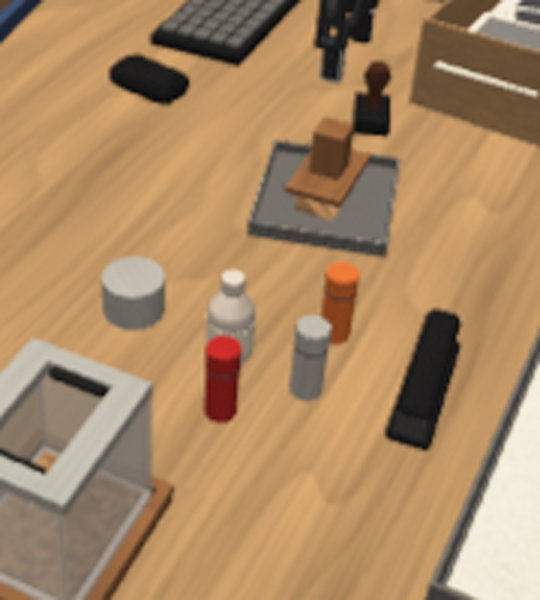

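The stopper stands upright in the tray at about (330,170), with the handle top at z = 0.1005 as it should be. The aluminium tube is at (310,355). Next I move to it.

Request:
apply_moves:
  moves:
    - [-0.2, -0.0085, -0.04, -0.0045, 0, 0, 0]
    - [-0.2, -0.0085, -0.04, -0.0045, 0, 0, 0]
    - [-0.2, -0.0085, -0.04, -0.0045, 0, 0, 0]
    - [-0.2, -0.011, -0.0336, 0.01, 0, 0, 0]
    - [-0.2, -0.011, -0.0336, 0.01, 0, 0, 0]

```text
t: 14.1
tcp_pos: [0.6234, 0.0812, 0.1753]
tcp_rot: [[-0.998, -0.059, -0.002], [-0.059, 0.998, 0.001], [0.002, 0.002, -1.0]]
force: [0.4, 0.1, -0.1]
grip_width: 0.602
grip_force: 0.0
```

Request:
apply_moves:
  moves:
    - [-0.2, -0.011, -0.0336, 0.01, 0, 0, 0]
    - [-0.2, -0.011, -0.0336, 0.01, 0, 0, 0]
    - [-0.2, -0.011, -0.0336, 0.01, 0, 0, 0]
    - [-0.2, 0, 0, 0.03, 0, 0, 0]
    - [-0.2, 0, 0, 0, 0, 0, 0]

```text
t: 14.6
tcp_pos: [0.6587, -0.0169, 0.1108]
tcp_rot: [[-0.998, -0.057, -0.011], [-0.057, 0.998, 0.002], [0.011, 0.003, -1.0]]
force: [-0.8, -0.6, -0.7]
grip_width: 0.597
grip_force: 0.0
```

```bash
python3 - <<'E'
from h import *
st(); R=Rdown(); t=[.6647,-.0145]
plan([(-.2,t+[.08],R,2),(-.2,t+[.064],R,2),(1,t+[.064],R,5)])
E
```

```text
14.6 [ 0.6587 -0.0169  0.1108] F [-0.8 -0.6 -0.7] M [ 0.04  0.01 -0.07] 0.5974440462078321 0.0
[[-0.2,-0.0032,0.001,0.0153,0.002,-0.006,-0.001],[-0.2,-0.0032,0.001,0.0154,0.001,-0.005,-0.001],[-0.2,0,0,0.008,0,0,0],[-0.2,0,0,0.008,0,0,0],[1,0,0,0,0,0,0]]
[[1,0,0,0,0,0,0],[1,0,0,0,0,0,0],[1,0,0,0,0,0,0],[1,0,0,0,0,0,0],[1,0,0,0,0,0,0]]
end [ 0.6647 -0.0145  0.064 ]
```

Let it settle first, since a reading taken straight after a move is off.

Request:
apply_moves:
  moves:
    - [-0.2, 0, 0, 0, 0, 0, 0]
    - [-0.2, 0, 0, 0, 0, 0, 0]
    - [-0.2, 0, 0, 0, 0, 0, 0]
    - [-0.2, 0, 0, 0, 0, 0, 0]
    - [-0.2, 0, 0, 0, 0, 0, 0]

```text
t: 15.1
tcp_pos: [0.6628, -0.0153, 0.1168]
tcp_rot: [[-0.998, -0.06, 0.0], [-0.06, 0.998, 0.001], [-0.0, 0.001, -1.0]]
force: [0.3, -0.8, -0.2]
grip_width: 0.6
grip_force: 0.0
```

```bash
python3 - <<'E'
from h import *
st(); R=Rdown(); t=[.6647,-.0145]
plan([(-.2,t+[.08],R,2),(-.2,t+[.064],R,2),(1,t+[.064],R,5)])
E
```

```text
15.1 [ 0.6628 -0.0153  0.1168] F [ 0.3 -0.8 -0.2] M [0.   0.03 0.06] 0.6003188068437687 0.0
[[-0.2,-0.001,0.0003,0.0184,0.001,0,0],[-0.2,-0.001,0.0004,0.0185,0,0,0.001],[-0.2,0,0,0.008,0,0,0],[-0.2,0.0001,0,0.008,0,0,0],[1,0,0,0,0,0,0]]
[[1,0,0,0,0,0,0],[1,0,0,0,0,0,0],[1,0,0,0,0,0,0],[1,0,0,0,0,0,0],[1,0,0,0,0,0,0]]
end [ 0.6647 -0.0145  0.064 ]
```

Request:
apply_moves:
  moves:
    - [-0.2, -0.001, 0.0004, 0.0185, 0, 0, 0]
    - [-0.2, -0.001, 0.0004, 0.0185, 0, 0, 0]
    - [-0.2, 0, 0, 0.008, 0, 0, 0]
    - [-0.2, 0, 0, 0.008, 0, 0, 0]
    - [-0.2, 0, 0, 0, 0, 0, 0]

```text
t: 15.6
tcp_pos: [0.6637, -0.0148, 0.062]
tcp_rot: [[-0.998, -0.059, -0.003], [-0.059, 0.998, 0.002], [0.003, 0.002, -1.0]]
force: [0.4, 0.7, 0.7]
grip_width: 0.598
grip_force: 0.0
```

Request:
apply_moves:
  moves:
    - [1, 0, 0, 0, 0, 0, 0]
    - [1, 0, 0, 0, 0, 0, 0]
    - [1, 0, 0, 0, 0, 0, 0]
    - [1, 0, 0, 0, 0, 0, 0]
    - [1, 0, 0, 0, 0, 0, 0]

```text
t: 16.1
tcp_pos: [0.6648, -0.0149, 0.0635]
tcp_rot: [[-0.998, -0.059, 0.0], [-0.059, 0.998, 0.001], [-0.0, 0.001, -1.0]]
force: [-0.2, 0.8, 1.2]
grip_width: 0.338
grip_force: 59.1
```

```bash
python3 - <<'E'
from h import *
st(); R=Rdown(); p=np.array(read_state()['tcp_pos']); J=np.load('J.npz')['J'][:2].tolist()
plan([(1,p+[0,0,.09],R,3),(1,J+[.27],R,1)])
E
```

```text
16.1 [ 0.6648 -0.0149  0.0635] F [-0.2  0.8  1.2] M [-0.03 -0.01 -0.02] 0.33842539920597126 59.05927777290344
[[1,0,0,-0.03,0,0,0],[1,0,0.0001,-0.03,0.001,0,0],[1,0,0,-0.03,0,0,0],[1,0.0168,-0.0341,-0.0167,0,0,0],[1,0.0167,-0.034,-0.0166,0,0,0]]
[[1,0.0168,-0.0341,-0.0167,0,0,0],[1,0.0168,-0.0341,-0.0166,0,0,0],[1,0.0167,-0.0341,-0.0167,0,0,0],[1,0.0168,-0.034,-0.0166,0,0,0],[1,0.0168,-0.0341,-0.0167,0,0,0]]
end [ 0.5617 -0.26    0.27  ]
```

Request:
apply_moves:
  moves:
    - [1, 0, 0, -0.03, 0, 0, 0]
    - [1, 0, 0, -0.03, 0, 0, 0]
    - [1, 0, 0, -0.03, 0, 0, 0]
    - [1, 0.0168, -0.034, -0.0167, 0, 0, 0]
    - [1, 0.0168, -0.034, -0.0167, 0, 0, 0]

```text
t: 16.6
tcp_pos: [0.6352, -0.0847, 0.1875]
tcp_rot: [[-0.998, -0.062, 0.0], [-0.062, 0.998, 0.001], [-0.0, 0.001, -1.0]]
force: [-0.0, -0.7, -1.4]
grip_width: 0.336
grip_force: 59.3
```

Request:
apply_moves:
  moves:
    - [1, 0.0168, -0.034, -0.0167, 0, 0, 0]
    - [1, 0.0168, -0.034, -0.0167, 0, 0, 0]
    - [1, 0.0168, -0.034, -0.0167, 0, 0, 0]
    - [1, 0.0168, -0.034, -0.0167, 0, 0, 0]
    - [1, 0.0168, -0.034, -0.0167, 0, 0, 0]

```text
t: 17.1
tcp_pos: [0.5602, -0.2609, 0.2701]
tcp_rot: [[-0.998, -0.059, -0.001], [-0.059, 0.998, 0.002], [0.001, 0.002, -1.0]]
force: [0.2, -0.5, -0.1]
grip_width: 0.34
grip_force: 59.3
```

Request:
apply_moves:
  moves:
    - [1, 0, 0, 0, 0, 0, 0]
    - [1, 0, 0, 0, 0, 0, 0]
    - [1, 0, 0, 0, 0, 0, 0]
    - [1, 0, 0, 0, 0, 0, 0]
    - [1, 0, 0, 0, 0, 0, 0]

```text
t: 17.6
tcp_pos: [0.5614, -0.2584, 0.2688]
tcp_rot: [[-0.998, -0.061, -0.002], [-0.061, 0.998, 0.002], [0.002, 0.002, -1.0]]
force: [0.1, 0.4, 0.3]
grip_width: 0.333
grip_force: 59.5
```

```bash
python3 - <<'E'
from h import *
st(); R=Rdown();  J=np.load('J.npz')['J']
im,d=grab_frame('scene'); save('jar',cv2.resize(im[150:350,130:330],(600,600),interpolation=cv2.INTER_CUBIC))
W=cloud('scene',d); Q=Ro.from_euler('z',-YAW).apply((W-J).reshape(-1,3)); m=(abs(Q[:,0])<.07)&(abs(Q[:,1])<.08)&(abs(Q[:,2]-.001)<.006)
print('rim rect',cv2.minAreaRect(Q[m][:,:2].astype(np.float32)*1000))
plan([(1,[*J[:2],.165],R,5)])
E
```

```text
17.6 [ 0.5614 -0.2584  0.2688] F [0.1 0.4 0.3] M [ 0.03 -0.03  0.  ] 0.33272702727452647 59.459583163261414
rim rect ((0.5076980590820312, 0.41234588623046875), (125.28341674804688, 105.63673400878906), 89.63786315917969)
[[1,-0.0001,-0.0003,0.0208,0,0,0],[1,0,-0.0004,0.0207,0.001,-0.001,0.001],[1,-0.0001,-0.0003,0.0208,0,0,0],[1,0,-0.0003,0.0208,0.001,-0.001,0],[1,0,-0.0003,0.0208,0,0,0]]
end [ 0.5616 -0.26    0.165 ]
```

View pics/jar.png

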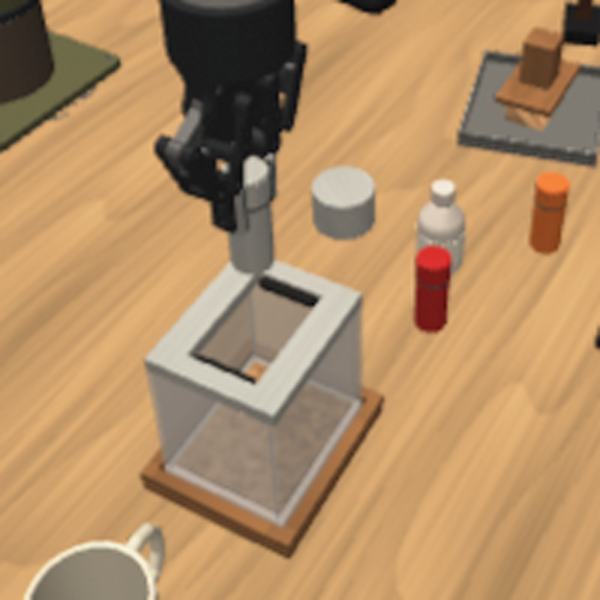

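The tube is held upright over the mouth: its foot is at (250,262), and the rim matches the pose I assumed. Now I lower it and release.

Request:
apply_moves:
  moves:
    - [1, 0, 0, 0.02, 0, 0, 0]
    - [1, 0, 0, 0.02, 0, 0, 0]
    - [1, 0, 0, 0.02, 0, 0, 0]
    - [1, 0, 0, 0.02, 0, 0, 0]
    - [1, 0, 0, 0.02, 0, 0, 0]

```text
t: 18.15
tcp_pos: [0.5614, -0.2589, 0.1686]
tcp_rot: [[-0.998, -0.06, -0.001], [-0.06, 0.998, 0.002], [0.001, 0.002, -1.0]]
force: [0.5, -0.6, -1.4]
grip_width: 0.338
grip_force: 59.5
```

Request:
apply_moves:
  moves:
    - [1, 0, 0, 0, 0, 0, 0]
    - [0.1, 0, 0, 0, 0, 0, 0]
    - [0, 0, 0, 0, 0, 0, 0]
    - [-0.2, 0, 0, 0, 0, 0, 0]
    - [-0.2, 0, 0, 0, 0, 0, 0]

```text
t: 18.65
tcp_pos: [0.5618, -0.2599, 0.1708]
tcp_rot: [[-0.998, -0.059, 0.001], [-0.059, 0.998, 0.0], [-0.001, 0.0, -1.0]]
force: [-0.3, 0.2, -0.3]
grip_width: 0.599
grip_force: 0.0
```

Request:
apply_moves:
  moves:
    - [-0.2, 0, 0, -0.03, 0, 0, 0]
    - [-0.2, 0, 0, -0.04, 0, 0, 0]
    - [-0.2, 0, 0, -0.03, 0, 0, 0]
    - [-0.2, 0, 0, 0, 0, 0, 0]
    - [-0.2, 0, 0, 0, 0, 0, 0]

```text
t: 19.15
tcp_pos: [0.5616, -0.2599, 0.271]
tcp_rot: [[-0.998, -0.059, 0.001], [-0.059, 0.998, -0.0], [-0.001, -0.0, -1.0]]
force: [-0.7, 0.5, -0.9]
grip_width: 0.599
grip_force: 0.0
```

```bash
python3 - <<'E'
from h import *
st(); R=Rdown()
a,_=grab_frame('scene'); b,_=grab_frame('top')
save('in',np.hstack([cv2.resize(a[150:350,130:330],(400,400),interpolation=cv2.INTER_CUBIC),cv2.resize(b[135:215,300:380],(400,400),interpolation=cv2.INTER_CUBIC)]))
T=[.565,.2668]
plan([(-1,[.56,.0,.25],R,1),(-1,T+[.15],R,1),(-1,T+[.13],R,5)])
E
```

```text
19.15 [ 0.5616 -0.2599  0.271 ] F [-0.7  0.5 -0.9] M [-0.    0.05 -0.04] 0.5993724244636057 0.0
[[-1,-0.0025,0.0431,0.0032,0,0,0],[-1,-0.0025,0.0432,0.0032,0.001,-0.001,0],[-1,-0.0025,0.0431,0.0032,0,0,0],[-1,-0.0024,0.0432,0.0031,0.001,-0.001,0],[-1,-0.0025,0.0431,0.0031,0,0,0]]
[[-1,-0.0025,0.0431,0.0031,0.001,-0.001,0],[-1,-0.003,0.038,0.0143,0,0,0],[-1,-0.0029,0.038,0.0142,0,0,0],[-1,-0.003,0.0381,0.0143,0,0,0],[-1,-0.0029,0.038,0.0143,0,0,0]]
[[-1,-0.003,0.038,0.0143,0,0,0],[-1,-0.003,0.038,0.0142,0,0,0],[-1,-0.0029,0.038,0.0143,0,0,0],[-1,0,0,0.004,0,0,0],[-1,0,0,0.004,0,0,0]]
[[-1,0,0,0.004,0,0,0],[-1,0,0,0.004,0,0,0],[-1,0,0,0.004,0,0,0],[-1,0,0,0,0,0,0],[-1,0,0,0,0,0,0]]
end [0.565  0.2668 0.13  ]
```

View pics/in.png

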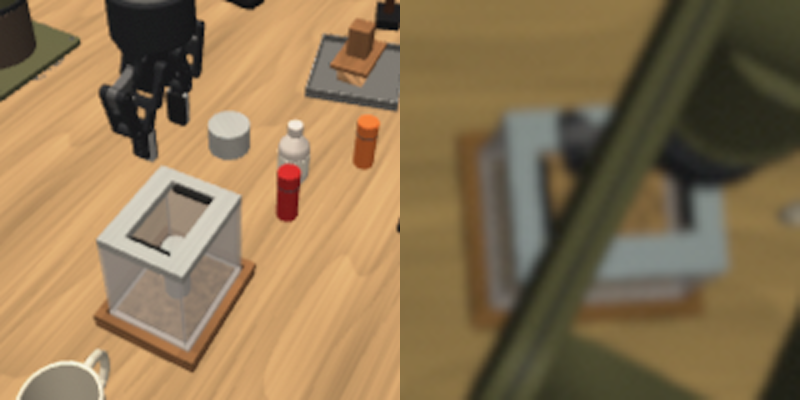

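The tube stands inside the jar at (177,260). Now I fetch the stopper.

Request:
apply_moves:
  moves:
    - [-1, -0.0025, 0.043, 0.003, 0, 0, 0]
    - [-1, -0.0025, 0.043, 0.003, 0, 0, 0]
    - [-1, -0.0025, 0.043, 0.003, 0, 0, 0]
    - [-1, -0.0025, 0.043, 0.003, 0, 0, 0]
    - [-1, -0.0025, 0.043, 0.003, 0, 0, 0]

```text
t: 19.75
tcp_pos: [0.5597, -0.0426, 0.2529]
tcp_rot: [[-0.998, -0.059, -0.004], [-0.059, 0.998, 0.002], [0.004, 0.002, -1.0]]
force: [0.6, -0.2, -0.0]
grip_width: 1.001
grip_force: 0.0
```

Request:
apply_moves:
  moves:
    - [-1, -0.0025, 0.043, 0.003, 0, 0, 0]
    - [-1, -0.003, 0.038, 0.014, 0, 0, 0]
    - [-1, -0.003, 0.038, 0.014, 0, 0, 0]
    - [-1, -0.003, 0.038, 0.014, 0, 0, 0]
    - [-1, -0.003, 0.038, 0.014, 0, 0, 0]

```text
t: 20.25
tcp_pos: [0.5625, 0.1526, 0.1939]
tcp_rot: [[-0.998, -0.059, -0.004], [-0.059, 0.998, 0.001], [0.004, 0.001, -1.0]]
force: [0.3, -0.2, 0.3]
grip_width: 0.999
grip_force: 0.0
```

Request:
apply_moves:
  moves:
    - [-1, -0.003, 0.038, 0.014, 0, 0, 0]
    - [-1, -0.003, 0.038, 0.014, 0, 0, 0]
    - [-1, -0.003, 0.038, 0.014, 0, 0, 0]
    - [-1, 0, 0, 0.005, 0, 0, 0]
    - [-1, 0, 0, 0.005, 0, 0, 0]

```text
t: 20.75
tcp_pos: [0.5646, 0.2659, 0.142]
tcp_rot: [[-0.998, -0.061, -0.005], [-0.061, 0.998, -0.0], [0.005, -0.0, -1.0]]
force: [-0.3, -0.1, 0.3]
grip_width: 0.999
grip_force: 0.0
```

Request:
apply_moves:
  moves:
    - [-1, 0, 0, 0.005, 0, 0, 0]
    - [-1, 0, 0, 0, 0, 0, 0]
    - [-1, 0, 0, 0, 0, 0, 0]
    - [-1, 0, 0, 0, 0, 0, 0]
    - [-1, 0, 0, 0, 0, 0, 0]

```text
t: 21.25
tcp_pos: [0.5665, 0.2652, 0.1399]
tcp_rot: [[-0.998, -0.058, -0.0], [-0.058, 0.998, 0.002], [-0.0, 0.002, -1.0]]
force: [-0.9, 0.4, -0.1]
grip_width: 1.003
grip_force: 0.0
```

```bash
python3 - <<'E'
from h import *
st(); R=Rdown()
T=[.565,.267]
plan([(-1,T+[.09],R,3),(-1,T+[.0785],R,3)])
E
```

```text
21.25 [0.5665 0.2652 0.1399] F [-0.9  0.4 -0.1] M [ 0.   -0.04  0.01] 1.0028950211619574 0.0
[[-1,0.0005,0.0006,0.0166,0.001,0,0],[-1,0.0004,0.0006,0.0167,0,0,-0.001],[-1,0.0005,0.0006,0.0166,0.001,0,0],[-1,0,0,0.0038,0,0,0],[-1,0,0,0.0039,0,0,0]]
[[-1,0,0,0.0038,0,0,0],[-1,0,0,0,0,0,0],[-1,0,0,0,0,0,0],[-1,0,0,0,0,0,0],[-1,0,0,0,0,0,0]]
end [0.565  0.267  0.0785]
```

Request:
apply_moves:
  moves:
    - [-1, 0.0005, 0.0006, 0.0165, 0, 0, 0]
    - [-1, 0.0005, 0.0006, 0.0165, 0, 0, 0]
    - [-1, 0.0005, 0.0006, 0.0165, 0, 0, 0]
    - [-1, 0, 0, 0.004, 0, 0, 0]
    - [-1, 0, 0, 0.004, 0, 0, 0]

```text
t: 21.75
tcp_pos: [0.5645, 0.2674, 0.0818]
tcp_rot: [[-0.998, -0.059, -0.001], [-0.059, 0.998, 0.001], [0.001, 0.001, -1.0]]
force: [-0.1, 0.1, 0.9]
grip_width: 1.002
grip_force: 0.0
```

Request:
apply_moves:
  moves:
    - [-1, 0, 0, 0.003, 0, 0, 0]
    - [-1, 0, 0, 0, 0, 0, 0]
    - [-1, 0, 0, 0, 0, 0, 0]
    - [1, 0, 0, 0, 0, 0, 0]
    - [1, 0, 0, 0, 0, 0, 0]

```text
t: 22.25
tcp_pos: [0.5646, 0.2676, 0.0792]
tcp_rot: [[-0.998, -0.059, -0.0], [-0.059, 0.998, 0.002], [0.0, 0.002, -1.0]]
force: [0.0, -0.7, 0.4]
grip_width: 0.695
grip_force: 0.0
```

Request:
apply_moves:
  moves:
    - [1, 0, 0, 0, 0, 0, 0]
    - [1, 0, 0, 0, 0, 0, 0]
    - [1, 0, 0, 0, 0, 0, 0]
    - [1, 0, 0, 0, 0, 0, 0]
    - [1, 0, 0, 0, 0, 0, 0]

```text
t: 22.75
tcp_pos: [0.5645, 0.2676, 0.0791]
tcp_rot: [[-0.998, -0.059, -0.001], [-0.059, 0.998, 0.002], [0.001, 0.002, -1.0]]
force: [0.2, 0.3, 3.7]
grip_width: 0.416
grip_force: 59.5
```

```bash
python3 - <<'E'
from h import *
st(); R=Rdown(); J=np.load('J.npz')['J'].tolist()[:2]
p=np.array(read_state()['tcp_pos'])
plan([(1,p+[0,0,.08],R,3),(1,[.56,.05,.24],R,1),(1,J+[.27],R,1),(1,J+[.27],R,4)])
E
```

```text
22.75 [0.5645 0.2676 0.0791] F [0.2 0.3 3.7] M [-0.09  0.1   0.04] 0.41559736426718624 59.534300565719604
[[1,0,0,-0.0267,0.001,0,0],[1,0,0.0001,-0.0266,0,0,0],[1,0,0,-0.0267,0.001,-0.001,0],[1,0.0029,-0.0362,-0.0135,0,0,0],[1,0.0029,-0.0361,-0.0134,0,0,0]]
[[1,0.0029,-0.0362,-0.0135,0,0,0],[1,0.0029,-0.0361,-0.0135,0,0,0],[1,0.0029,-0.0362,-0.0135,0,0,0],[1,0.0029,-0.0362,-0.0134,0,0,0],[1,0.0024,-0.0442,-0.0043,0,0,0]]
[[1,0.0024,-0.0442,-0.0042,0,0,0],[1,0.0023,-0.0442,-0.0043,0,0,0],[1,0.0024,-0.0443,-0.0043,0,0,0],[1,0.0024,-0.0442,-0.0043,0,0,0],[1,0.0024,-0.0442,-0.0042,0,0,0]]
[[1,0.0024,-0.0442,-0.0043,0,0,0],[1,0,0,0,0,0,0],[1,0,0,0,0,0,0],[1,0,0,0,0,0,0],[1,0,0,0,0,0,0]]
end [ 0.5616 -0.26    0.27  ]
```

Request:
apply_moves:
  moves:
    - [1, 0, 0, -0.0267, 0.001, 0, 0]
    - [1, 0, 0, -0.0267, 0, 0, 0]
    - [1, 0, 0, -0.0267, 0.001, 0, 0]
    - [1, 0.003, -0.036, -0.0135, 0, 0, 0]
    - [1, 0.003, -0.036, -0.0135, 0, 0, 0]

```text
t: 23.25
tcp_pos: [0.5628, 0.1953, 0.1864]
tcp_rot: [[-0.998, -0.062, -0.0], [-0.062, 0.998, -0.0], [0.0, -0.0, -1.0]]
force: [-0.1, 0.5, -1.5]
grip_width: 0.412
grip_force: 60.3
```

Request:
apply_moves:
  moves:
    - [1, 0.003, -0.036, -0.0135, 0, 0, 0]
    - [1, 0.003, -0.036, -0.0135, 0, 0, 0]
    - [1, 0.003, -0.036, -0.0135, 0, 0, 0]
    - [1, 0.003, -0.036, -0.0135, 0, 0, 0]
    - [1, 0.0024, -0.0442, -0.0043, 0, 0, 0]

```text
t: 23.75
tcp_pos: [0.5598, 0.0058, 0.2454]
tcp_rot: [[-0.998, -0.06, 0.001], [-0.06, 0.998, -0.0], [-0.001, -0.0, -1.0]]
force: [0.3, -0.6, -1.3]
grip_width: 0.411
grip_force: 60.3
```

Request:
apply_moves:
  moves:
    - [1, 0.0024, -0.0442, -0.0043, 0, 0, 0]
    - [1, 0.0024, -0.0442, -0.0043, 0, 0, 0]
    - [1, 0.0024, -0.0442, -0.0043, 0, 0, 0]
    - [1, 0.0024, -0.0442, -0.0043, 0, 0, 0]
    - [1, 0.0024, -0.0442, -0.0043, 0, 0, 0]

```text
t: 24.25
tcp_pos: [0.5601, -0.2164, 0.2654]
tcp_rot: [[-0.998, -0.059, -0.002], [-0.059, 0.998, 0.0], [0.002, 0.0, -1.0]]
force: [0.8, 0.2, -1.9]
grip_width: 0.417
grip_force: 60.3
```

Request:
apply_moves:
  moves:
    - [1, 0.0024, -0.0442, -0.0043, 0, 0, 0]
    - [1, 0, 0, 0, 0, 0, 0]
    - [1, 0, 0, 0, 0, 0, 0]
    - [1, 0, 0, 0, 0, 0, 0]
    - [1, 0, 0, 0, 0, 0, 0]

```text
t: 24.75
tcp_pos: [0.5607, -0.2575, 0.2699]
tcp_rot: [[-0.998, -0.061, -0.002], [-0.061, 0.998, 0.0], [0.002, 0.001, -1.0]]
force: [0.5, -0.1, -1.5]
grip_width: 0.417
grip_force: 60.7
```

```bash
python3 - <<'E'
from h import *
st(); R=Rdown(); J=np.load('J.npz')['J'].tolist()[:2]
plan([(1,J+[.225],R,5),(1,J+[.213],R,5)])
E
```

```text
24.75 [ 0.5607 -0.2575  0.2699] F [ 0.5 -0.1 -1.5] M [ 0.03 -0.    0.02] 0.41707379198259226 60.664318799972534
[[1,-0.0002,-0.0005,0.009,0,0,0],[1,-0.0002,-0.0005,0.0089,0,-0.001,0.001],[1,-0.0001,-0.0006,0.009,0,0,0],[1,-0.0002,-0.0005,0.009,0,-0.001,0],[1,-0.0002,-0.0005,0.009,0.001,0,0]]
[[1,0,0,0.0024,0,0,0],[1,0,0,0.0024,0,0,0],[1,0,0,0.0024,0,0,0],[1,0,0,0.0024,0,0,0],[1,0,0,0.0024,0,0,0]]
end [ 0.5617 -0.26    0.213 ]
```

Request:
apply_moves:
  moves:
    - [1, 0, -0.0004, 0.009, 0, 0, 0]
    - [1, 0, -0.0004, 0.009, 0, 0, 0]
    - [1, 0, -0.0004, 0.009, 0, 0, 0]
    - [1, 0, -0.0004, 0.009, 0, 0, 0]
    - [1, 0, -0.0004, 0.009, 0, 0, 0]

```text
t: 25.25
tcp_pos: [0.5608, -0.2609, 0.2241]
tcp_rot: [[-0.998, -0.059, -0.002], [-0.059, 0.998, -0.0], [0.002, -0.0, -1.0]]
force: [-0.2, -0.6, -1.2]
grip_width: 0.413
grip_force: 60.7
```

Request:
apply_moves:
  moves:
    - [1, 0, 0, 0, 0, 0, 0]
    - [1, 0, 0, 0, 0, 0, 0]
    - [1, 0, 0, 0, 0, 0, 0]
    - [1, 0, 0, 0, 0, 0, 0]
    - [1, 0, 0, 0, 0, 0, 0]

```text
t: 25.75
tcp_pos: [0.5612, -0.2612, 0.2258]
tcp_rot: [[-0.998, -0.059, -0.0], [-0.059, 0.998, -0.001], [0.0, -0.001, -1.0]]
force: [0.3, 0.5, -1.9]
grip_width: 0.416
grip_force: 60.7
```

```bash
python3 - <<'E'
from h import *
for i in range(3): grab_frame('top'); st()
print((Ro.from_matrix(read_state()['tcp_rot']).inv()*Rdown()).as_rotvec())
E
```

```text
25.8 [ 0.5611 -0.2612  0.2257] F [-0.2  0.2 -1. ] M [-0.02 -0.07  0.05] 0.41481973093870084 60.66684007644653
25.85 [ 0.5611 -0.2611  0.2256] F [ 0.1 -0.5 -1.5] M [ 0.03 -0.02  0.  ] 0.4074356149217348 60.66573143005371
25.9 [ 0.561  -0.2611  0.2256] F [ 0.9  0.3 -0.9] M [ 0.02 -0.03  0.02] 0.41749554686776696 60.6656813621521
[-0.00074887 -0.00064477 -0.00016732]
```

Request:
apply_moves:
  moves:
    - [1, -0.0004, 0.001, 0.003, 0, 0, 0]
    - [1, 0, 0, 0.004, 0, 0, 0]
    - [1, 0, 0, 0.004, 0, 0, 0]
    - [1, 0, 0, 0.003, 0, 0, 0]
    - [1, 0, 0, 0, 0, 0, 0]

```text
t: 26.4
tcp_pos: [0.5609, -0.2598, 0.2104]
tcp_rot: [[-0.998, -0.059, -0.002], [-0.059, 0.998, 0.0], [0.002, 0.0, -1.0]]
force: [0.1, -0.4, -2.6]
grip_width: 0.411
grip_force: 60.7
```

Request:
apply_moves:
  moves:
    - [1, 0, 0, 0.003, 0, 0, 0]
    - [1, 0, 0, 0.003, 0, 0, 0]
    - [1, 0, 0, 0.003, 0, 0, 0]
    - [1, 0, 0, 0, 0, 0, 0]
    - [1, 0, 0, 0, 0, 0, 0]

```text
t: 26.9
tcp_pos: [0.5614, -0.2597, 0.202]
tcp_rot: [[-0.998, -0.059, -0.001], [-0.059, 0.998, 0.0], [0.001, 0.0, -1.0]]
force: [0.4, 1.5, -2.4]
grip_width: 0.417
grip_force: 60.7
```

Request:
apply_moves:
  moves:
    - [1, 0, 0, 0.002, 0, 0, 0]
    - [1, 0, 0, 0.002, 0, 0, 0]
    - [1, 0, 0, 0.002, 0, 0, 0]
    - [1, 0, 0, 0.002, 0, 0, 0]
    - [1, 0, 0, 0, 0, 0, 0]

```text
t: 27.4
tcp_pos: [0.5619, -0.2598, 0.1959]
tcp_rot: [[-0.998, -0.059, 0.001], [-0.059, 0.998, -0.001], [-0.001, -0.001, -1.0]]
force: [-0.8, 3.6, 6.4]
grip_width: 0.414
grip_force: 61.9
```

Request:
apply_moves:
  moves:
    - [1, 0, 0, 0.001, 0, 0, 0]
    - [1, 0, 0, 0.001, 0, 0, 0]
    - [1, 0, 0, 0.001, 0, 0, 0]
    - [1, 0, 0, 0, 0, 0, 0]
    - [1, 0, 0, 0, 0, 0, 0]

```text
t: 27.9
tcp_pos: [0.5621, -0.2599, 0.194]
tcp_rot: [[-0.998, -0.059, 0.002], [-0.059, 0.998, -0.001], [-0.002, -0.001, -1.0]]
force: [-2.0, 4.5, 12.4]
grip_width: 0.414
grip_force: 62.4
```

Request:
apply_moves:
  moves:
    - [1, 0, 0, 0.001, 0, 0, 0]
    - [1, 0, 0, 0.001, 0, 0, 0]
    - [1, 0, 0, 0.001, 0, 0, 0]
    - [1, 0, 0, 0.001, 0, 0, 0]
    - [1, 0, 0, 0, 0, 0, 0]

```text
t: 28.4
tcp_pos: [0.5624, -0.2599, 0.1911]
tcp_rot: [[-0.998, -0.059, 0.003], [-0.059, 0.998, -0.002], [-0.003, -0.002, -1.0]]
force: [-2.2, 5.0, 17.7]
grip_width: 0.415
grip_force: 63.1
```

Request:
apply_moves:
  moves:
    - [1, 0, 0, 0.001, 0, 0, 0]
    - [1, 0, 0, 0.001, 0, 0, 0]
    - [1, 0, 0, 0.001, 0, 0, 0]
    - [1, 0, 0, 0, 0, 0, 0]
    - [1, 0, 0, 0, 0, 0, 0]

```text
t: 28.9
tcp_pos: [0.5627, -0.2599, 0.1889]
tcp_rot: [[-0.998, -0.059, 0.004], [-0.059, 0.998, -0.002], [-0.004, -0.002, -1.0]]
force: [-2.8, 6.2, 20.5]
grip_width: 0.414
grip_force: 63.4
```

```bash
python3 tilt.py
```

```text
28.9 [ 0.5627 -0.2599  0.1889] F [-2.8  6.2 20.5] M [ 1.07  0.67 -0.11] 0.41405961559457694 63.422688245773315
tool tilt [-0.13 -0.25 -0.01]
rim z 420 0.0011
flange n 170 tilt deg -0.26378811982905837 top z centre 0.012247166514773596
```

Request:
apply_moves:
  moves:
    - [1, 0, 0, 0.001, 0, 0, 0]
    - [1, 0, 0, 0.001, 0, 0, 0]
    - [1, 0, 0, 0, 0, 0, 0]
    - [1, 0, 0, 0, 0, 0, 0]
    - [1, 0, 0, 0, 0, 0, 0]

```text
t: 29.45
tcp_pos: [0.5629, -0.26, 0.188]
tcp_rot: [[-0.998, -0.059, 0.005], [-0.059, 0.998, -0.002], [-0.005, -0.003, -1.0]]
force: [-4.6, 6.5, 26.9]
grip_width: 0.411
grip_force: 64.2
```

```bash
python3 tilt.py
```

```text
29.45 [ 0.5629 -0.26    0.188 ] F [-4.6  6.5 26.9] M [ 1.43  0.99 -0.08] 0.41140576409724167 64.23027276992798
tool tilt [-0.15 -0.29 -0.02]
rim z 425 0.0011
flange n 139 tilt deg 0.3601185177797806 top z centre 0.011984823936102982
```

Request:
apply_moves:
  moves:
    - [1, 0, 0, 0.001, 0, 0, 0]
    - [1, 0, 0, 0.001, 0, 0, 0]
    - [1, 0, 0, 0, 0, 0, 0]
    - [1, 0, 0, 0, 0, 0, 0]
    - [1, 0, 0, 0, 0, 0, 0]

```text
t: 30.0
tcp_pos: [0.5631, -0.2601, 0.1877]
tcp_rot: [[-0.998, -0.059, 0.007], [-0.059, 0.998, -0.003], [-0.006, -0.003, -1.0]]
force: [-6.5, 5.7, 35.1]
grip_width: 0.411
grip_force: 65.1
```

```bash
python3 tilt.py
```

```text
30.0 [ 0.5631 -0.2601  0.1877] F [-6.5  5.7 35.1] M [ 1.98  1.43 -0.07] 0.4110918631652215 65.10798811912537
tool tilt [-0.19 -0.37 -0.02]
rim z 423 0.0011
flange n 130 tilt deg 0.5301181986629906 top z centre 0.011857386608771446
```

Force now climbs about 8 N with hardly any movement, so the flange is on the rim. I unload, release and retreat.

Request:
apply_moves:
  moves:
    - [1, 0, 0, -0.001, 0, 0, 0]
    - [1, 0, 0, -0.001, 0, 0, 0]
    - [0.1, 0, 0, 0, 0, 0, 0]
    - [-0.3, 0, 0, 0, 0, 0, 0]
    - [-1, 0, 0, 0, 0, 0, 0]

```text
t: 30.55
tcp_pos: [0.561, -0.2604, 0.1818]
tcp_rot: [[-0.998, -0.059, -0.002], [-0.059, 0.998, -0.001], [0.002, -0.001, -1.0]]
force: [-0.3, 0.0, 0.3]
grip_width: 0.774
grip_force: 0.0
```

Request:
apply_moves:
  moves:
    - [-1, 0, 0, 0, 0, 0, 0]
    - [-1, 0, 0, 0, 0, 0, 0]
    - [-1, 0, 0, -0.005, 0, 0, 0]
    - [-1, 0, 0, -0.02, 0, 0, 0]
    - [-1, 0, 0, -0.04, 0, 0, 0]

```text
t: 31.05
tcp_pos: [0.5593, -0.259, 0.2445]
tcp_rot: [[-0.998, -0.059, -0.008], [-0.059, 0.998, 0.003], [0.008, 0.004, -1.0]]
force: [0.4, -0.2, -0.2]
grip_width: 0.999
grip_force: 0.0
```

Request:
apply_moves:
  moves:
    - [-1, 0, 0, -0.04, 0, 0, 0]
    - [-1, 0, 0, -0.02, 0, 0, 0]
    - [-1, 0, 0, 0, 0, 0, 0]
    - [-1, 0, 0, 0, 0, 0, 0]
    - [-1, 0, 0, 0, 0, 0, 0]

```text
t: 31.55
tcp_pos: [0.5605, -0.2595, 0.3055]
tcp_rot: [[-0.998, -0.059, -0.004], [-0.059, 0.998, 0.001], [0.004, 0.001, -1.0]]
force: [-0.3, -0.5, -0.2]
grip_width: 1.001
grip_force: 0.0
```

```bash
python3 tilt.py; python3 - <<'E'
from h import *
J=np.load('J.npz')['J']
a,d=grab_frame('scene'); W=cloud('scene',d)
m=(abs(W[...,0]-J[0])<.04)&(abs(W[...,1]-J[1])<.04)&(W[...,2]>.195)&(W[...,2]<.22); P=W[m]; print('handle top',np.median(P,0),cv2.minAreaRect(P[:,:2].astype(np.float32)*1000))
save('fin',cv2.resize(a[150:350,130:330],(600,600),interpolation=cv2.INTER_CUBIC))
E
```

```text
31.55 [ 0.5605 -0.2595  0.3055] F [-0.3 -0.5 -0.2] M [ 0.   -0.   -0.07] 1.0006144236445478 0.0
tool tilt [ 0.07  0.22 -0.01]
rim z 449 0.001
flange n 140 tilt deg 0.47200689097995013 top z centre 0.011769709385666972
handle top [ 0.56752544 -0.26458587  0.20848234] ((564.78173828125, -260.4265441894531), (35.407875061035156, 37.594276428222656), 1.13605797290802)
```

View pics/fin.png

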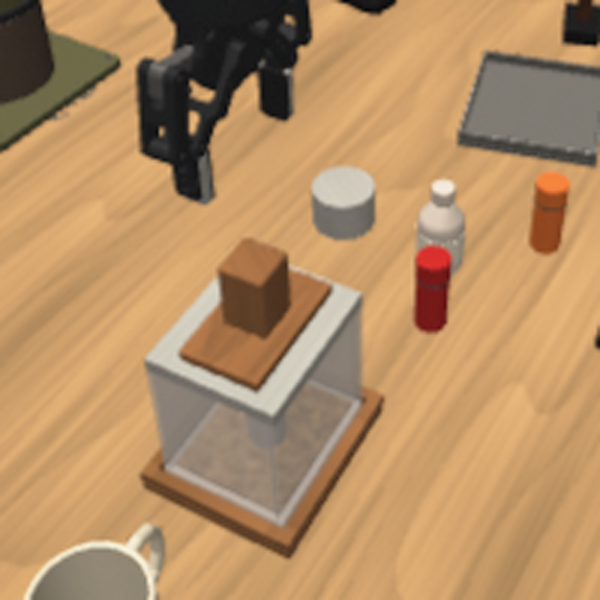

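The stopper is home: its handle top is at z = 0.2085 against 0.208 at the start, centred within about 2 mm. The tube shows inside the jar at (265,425).

```bash
python3 -c "
from station import close_job; print(close_job())"
```

```text
the job is handed in; nothing more can be done
None
```

The job is handed in, no verdict shown: the film tube is in the jar, the stopper is pressed home and upright with its flange within about 1 mm of the rim, the rim height never changed, and I saw no bystander move.

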